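# Open the pump's strainer chamber and nest the strainer cans in it

## Robot

A 7-joint arm with a two-finger parallel gripper is mounted at the origin on the work surface. World frame = base frame: x ahead of the robot, y to its left, z up, the work surface at z = 0. Lengths are in m, angles in degrees, forces in N, time in s.
With the tool pointing down it reaches from about 0.425 to 0.975 m from the base axis. Payload 16.7 kg.
Tool frame: the origin (TCP) lies midway between the tips of the shut fingers; the grasp point (between the pads) lies 19 mm behind it; z points along the fingers, y is the direction in which the jaws open and shut (so a half turn about z gives the same grasp; the last joint's range is limited). The gripper opens to 85 mm and grips with 20 to 120 N. Pads are 22 mm wide; open, the fingers measure 114 mm over their backs; the gripper's body (76 mm by 85 mm) begins 54 mm behind the grasp point. The pads swing forward as they close: fully open they stand 13 mm farther back than shut.
Start: joints at [67.466, 24.414, 4.234, 92.017, -1.954, 63.644, -3.845], TCP at [0.163, -0.655, 0.231] pointing down, gripper open.
Joint ranges: [-163.25, 163.25], [-28.42, 122.38], [-70.27, 78.77], [12.13, 141.07], [-58.53, 238.53], [9.26, 117.41], [-156.51, 156.51]. Speed limits (degrees/s): [108.29, 108.29, 136.94, 136.94, 172.46, 172.46, 172.46].

## Interface

Orientations are given as [roll, pitch, yaw] about the fixed x, y, z axes, in that order (R = Rz(yaw) Ry(pitch) Rx(roll)).
In Python, from workcell import manip gives the robot as it stands. The module is installed in compiled form; this text tells all that it offers.
- The arm moves only by the tool servo_tool, never from a script. Its argument "commands" is a list of rows, each an object with "travel": the shift along the tool's x, y, z in m, a list of three; "spin": the turn about the tool's z in rad; "hand": the closure, from -1 (fully open) to 1 (shut), so that 0 is half open. In form: [{"travel": [dx, dy, dz], "spin": spin, "hand": hand}, ...]. A call has 1 to 5 rows; each row is the pose to reach, as a shift and turn from the pose commanded when the call began, along the tool's axes at that moment; what a row does not reach only later rows make up. A row lasts 1/8 s, in which the tool goes at most 62.5 mm and 10.7 degrees, less where a joint would pass 70% of its speed; a pose out of reach is approached as far as the arm can. A call with a gripper value outside its range is refused whole. The fingers move at their own pace and stop on an object; "newtons" is the grip in N (left out, the last holds). Time passes only in rows, so rows that repeat a pose let the fingers close. It gives the time, the measured TCP pose, the force and the opening at its end, in the units of the state.
- manip.observe(): the state, without advancing time (a new reading comes with each control period).
- manip.get_image(name): name is "scene" or "side" or "wrist"; returns a dict with "img" (480x640x3 uint8, red, green, blue), "fov_y" (degrees; the focal length in pixels is half the picture's height over the tangent of half this angle, whatever the lens; pixels are square), "cx", "cy" (the principal point, pixels), "distortion" ([k1, k2, p1, p2, k3] as OpenCV has them; the pictures are not rectified), "extrinsics" (4x4, takes a point from camera to world coordinates); the wrist camera has in their place "hand_eye" (4x4, takes a point from camera to tool coordinates, whose origin is the TCP and whose axes are the flange's). Camera axes: x right, y up, looking along -z (the intrinsics and any distortion apply to the point x, -y, -z); pixel columns grow to the right and rows downward; lengths in m; the calibration is good to about 2 mm. A picture is of the moment at which its call begins: read the wrist's pose just before it. There is no depth.
- manip.sign_off(): hands the job in, once; it reports no verdict.
The state is a dict: "clock": time; "joint_pos": joint angles; "dq": joint speeds; "tau": joint torques, N m; "tcp_pos": TCP position; "orientation": TCP orientation; "force": force on the tool from outside, world axes, zero at the start; "wrist_torque": the same for the moment, N m; "grip_width": finger opening in m.
Only numpy, scipy, OpenCV 4.12 (cv2) and the standard library are available. Lean on these libraries where they do the work, as an engineer would, in place of code of your own. Each camera call takes 0.05 s, during which the arm holds its last target.

## Task

The lid of the pump's strainer chamber is held by a clamp finger on the nut under the ratchet, and the ratchet is still set to tighten: flip its direction lever over to loosen first, then swing the handle back and forth until the finger has turned well clear of the lid. Lift the lid off and lay it, knob up, flat in the shallow tray. Then nest all the strainer cans standing on the bench upright in the chamber, largest first and each inside the next larger one, every can fully home on the floor beneath it; leave the other things where they are, and the lever set to loosen.

Things in the scene. Friction and masses are not known exactly. Their poses are not given: they have to be found in the camera images.
- bore_floor (a point): Centre of the bore's floor in the round cast-iron strainer chamber, which is fixed on a dark iron base plate 8 mm thick (130 x 235 mm). The chamber is an open-topped pot 92 mm across outside, bore 76 mm across, rim 37 mm above this point (45 mm above the bench). z up; this point's +y axis points from the ratchet's axis towards the bore; a pipe stub leaves the chamber along +x. The chamber stands differently (place and yaw) at each start.
- ratchet_axis (a point): Point on the vertical axis of the clamp nut and the ratchet on it, 80 mm from the bore axis along the chamber's -y, at the mid-height of the ratchet handle (74 mm above the bench).
- handle_grip (a point): Middle of the black grip of the ratchet handle, 145 mm from ratchet_axis, 74 mm above the bench; its +x axis points outward along the handle. The grip is a level bar 18 mm wide, 16 mm high and 85 mm long, from 100 to 185 mm from the axis; free space under it. It can be pinched or pushed from above.
- ratchet (a joint): Swing angle of the ratchet handle, rad, positive anticlockwise seen from above; it has room from -0.6 to +0.6 only and stays where it is left (about 4 N at the grip; about 7 N while it turns the nut). At 0 the handle points half-way between the -x and the -y axis of bore_floor (outward from ratchet_axis, on the robot's side).
- lever_pivot (a point): Pivot (vertical axis) of the ratchet's direction lever, on top of the ratchet head 52 mm from ratchet_axis along the handle, 98 mm above the bench.
- lever_knob (a point): Middle height of the free part of the upright steel knob at the end of the direction lever: 14 mm across, 42 mm from lever_pivot, its top 106 mm above the bench, free for the upper 18 mm (the lever's arm is below). It is pushed sideways with about 4 N.
- selector (a joint): Angle of the direction lever relative to the handle, rad, positive anticlockwise from above, stops at -0.4 and +0.4. It starts near -0.4 (tighten: the ratchet drives the nut clockwise and slips the other way). Above +0.3 it is set to loosen: anticlockwise swings of the handle turn the nut, clockwise swings slip back (up to 0.5 rad of play from the teeth at the start of a swing). It stays where it is left.
- clamp (a joint): Angle of the clamp nut with its finger, rad: 0 at the start (finger over the lid's edge, nut against its stop), grows anticlockwise as the nut is loosened, up to 2.0. The finger is a steel bar 18 mm wide that reaches 55 mm from the ratchet axis, 2 mm above the lid's flange; above 1.1 rad it is clear of the lid. More than one handle swing is needed.
- lid_knob (a point): Centre of the round knob (28 mm across, 18 mm high) on the chamber's iron lid: 37 mm above the lid's underside, top of knob 46 mm above the underside. The lid is a flange 90 mm across with a 70 mm plug 10 mm deep under it; 0.35 kg; z up out of the knob. It starts on the chamber with the knob 72 mm above the bench.
- tray_in (a point): Centre of the inner floor of the shallow aluminium tray, 4 mm above the bench; inside 132 x 132 mm, walls 18 mm high over the bench.
- can1_mid (a point): Centre, half-way up, of the largest strainer can: an upright perforated aluminium can, open at the top, 68 mm across outside, 58 mm tall, wall 3 mm, floor 5 mm; z points to its open end. None when it is absent. Narrower cans are taller, so that each, once nested, stands about 19 mm proud of the one around it and can be gripped by its outside there.
- can2_mid (a point): Centre, half-way up, of the second largest strainer can: an upright perforated aluminium can, open at the top, 56 mm across outside, 72 mm tall, wall 3 mm, floor 5 mm; z points to its open end. None when it is absent. Narrower cans are taller, so that each, once nested, stands about 19 mm proud of the one around it and can be gripped by its outside there.
- can3_mid (a point): Centre, half-way up, of the third largest strainer can: an upright perforated aluminium can, open at the top, 44 mm across outside, 86 mm tall, wall 3 mm, floor 5 mm; z points to its open end. None when it is absent. Narrower cans are taller, so that each, once nested, stands about 19 mm proud of the one around it and can be gripped by its outside there.
- can4_mid (a point): Centre, half-way up, of the smallest strainer can: an upright perforated aluminium can, open at the top, 32 mm across outside, 100 mm tall, wall 3 mm, floor 5 mm; z points to its open end. None when it is absent. Narrower cans are taller, so that each, once nested, stands about 19 mm proud of the one around it and can be gripped by its outside there.
- spanner: A bystander: open-ended spanner lying among the cans.
- driver: A bystander: screwdriver lying on the right.
- hexbolt: A bystander: bolt standing on its head.
- flange_ring: A bystander: iron ring lying flat, 64 mm across.
- pipe_stub: A bystander: blue pipe stub standing, 90 mm tall.
- oil: A bystander: grey oil bottle, 150 mm tall.
- funnel: A bystander: red funnel standing on its mouth.
Mind the look-alikes: they are no part of the job. Leave any black or turquoise look-alike of the part that bears tray_in alone.

How it is judged (in metres and radians):
On the way, in this order (a step that is already met when the one before it is completed fails the run):
1. the direction lever is flipped to loosen while the clamp is still tight (value of joint selector above 0.3 rad and value of joint clamp below 0.15 rad), for 0.2 s.
2. the clamp finger is turned clear of the lid (value of joint clamp above 1.1 rad), for 0.2 s.
3. the lid lies in the tray (horizontal distance between lid_knob and tray_in below 0.035 m and z of lid_knob in the frame of tray_in between 0.03 and 0.042 m and angle between lid_knob's own z axis and vertical below 0.12 rad), for 0.2 s.
At the end, for the whole second after the job is handed in: Lever at loosen (>0.3 rad), nut turned >1.1 rad, lid flat and knob up in the tray (within 35 mm of its centre, tilt <0.12 rad); every can present upright (within 0.2 rad) in the chamber, inside the next larger one present, within 4 mm of fully home (all of step 3 and value of joint clamp above 1.1 rad and value of joint selector above 0.3 rad and horizontal distance between each of can1_mid, can2_mid, can3_mid, can4_mid and bore_floor below 0.03 m and z of can1_mid in the frame of bore_floor below 0.033 m and angle between each of can1_mid, can2_mid, can3_mid, can4_mid's own z axis and vertical below 0.2 rad and z of can2_mid in the frame of bore_floor below 0.045 m and z of can2_mid in the frame of can1_mid below 0.016 m and horizontal distance between can2_mid and can1_mid below 0.012 m and z of can3_mid in the frame of bore_floor below 0.057 m and z of can3_mid in the frame of can1_mid below 0.028 m and horizontal distance between can3_mid and can1_mid below 0.018 m and z of can3_mid in the frame of can2_mid below 0.016 m and horizontal distance between can3_mid and can2_mid below 0.012 m and z of can4_mid in the frame of bore_floor below 0.069 m and z of can4_mid in the frame of can1_mid below 0.04 m and horizontal distance between can4_mid and can1_mid below 0.024 m and z of can4_mid in the frame of can2_mid below 0.028 m and horizontal distance between can4_mid and can2_mid below 0.018 m and z of can4_mid in the frame of can3_mid below 0.016 m and horizontal distance between can4_mid and can3_mid below 0.012 m); the robot touches nothing.
It fails at once if a bystander is moved more than 60 mm (distance of any of spanner, driver, hexbolt, flange_ring, pipe_stub, oil, funnel from where it was at the start of the episode above 0.06 m).
Of can1, can2, can3, can4 only 3 to 4 are there at a start; the rules pass over those that are not, and their reading is None.
At some moment in a run one of can1, can2, can3 may be knocked a few centimetres aside while the robot is not near it.
It also fails if it takes over 208 s, if anything falls off the work surface, if the arm or the gripper's body presses on something with over 40 N, if the wrist force passes 120 N, or if a joint passes its speed limit or range.

## Working session

There is one attempt and no reset: what is moved stays moved. The work goes in short steps, Python scripts to look and compute and a tool call to move; the robot and the scene stay as the last step left them, time stands still between calls to the robot, and variables do not carry over. Pictures are saved under pics/ and viewed, and the job is handed in when it is done.

Besides the shell and the picture viewer there is one more tool, called after "Call:" as a command line: name --argument value ..., lists and objects as JSON in quotes. servo_tool: Moves the arm, as the interface text tells. Its arguments: {"type":"object","properties":{"commands":{"type":"array"},"newtons":{"type":"number"}},"required":["commands"]}

```bash
mkdir -p pics; ls; cat > h.py <<'E'
from workcell import manip
import numpy as np, cv2
from scipy.spatial.transform import Rotation as R
def snap(name,fn=None):
    s=manip.observe()
    d=manip.get_image(name)
    d['s']=s
    if fn: cv2.imwrite('pics/'+fn,d['img'][:,:,::-1])
    f=240/np.tan(np.radians(d['fov_y'])/2)
    d['K']=np.array([[f,0,d['cx']],[0,f,d['cy']],[0,0,1]])
    d['D']=np.array(d['distortion'],float)
    if 'extrinsics' in d: d['T']=np.array(d['extrinsics'])
    else:
        W=np.eye(4);W[:3,:3]=R.from_euler('xyz',s['orientation'],degrees=True).as_matrix();W[:3,3]=s['tcp_pos']
        d['T']=W@np.array(d['hand_eye'])
    return d
def ray(d,uv):
    p=cv2.undistortPoints(np.array(uv,float).reshape(-1,1,2),d['K'],d['D']).reshape(-1,2)
    v=np.c_[p[:,0],-p[:,1],-np.ones(len(p))]@d['T'][:3,:3].T
    return d['T'][:3,3],v
def onz(d,uv,z):
    o,v=ray(d,uv); return o+v*((z-o[2])/v[:,2])[:,None]
def proj(d,P):
    P=np.atleast_2d(P); c=(P-d['T'][:3,3])@d['T'][:3,:3]
    c=c*[1,-1,-1]
    return cv2.projectPoints(c,np.zeros(3),np.zeros(3),d['K'],d['D'])[0].reshape(-1,2)
def st():
    s=manip.observe()
    print({k:np.round(s[k],4).tolist() for k in ('clock','tcp_pos','orientation','force','grip_width')})
    return s
E
python3 - <<'E'
from h import *
s=manip.observe();print(s)
for n in('scene','side','wrist'):
    d=snap(n,n+'0.png'); print(n,d['fov_y'],d['cx'],d['cy'],d['D'],np.round(d['T'],3).tolist())
    if n=='wrist':print(np.round(d['hand_eye'],3))
E
```

```text
pics
{'clock': 0.0, 'joint_pos': array([67.46548283, 24.44997878,  4.23169071, 92.0502645 , -1.95452184,
       63.64511341, -3.84389092]), 'dq': array([-0.09269447,  0.0342414 , -0.11328528, -0.00727475,  0.01401674,
        0.03632341, -0.01824306]), 'tau': array([-8.08421955e-04, -9.49832869e+01,  3.76055449e+00, -4.63527882e+01,
        1.92288891e-02,  1.01373252e-02,  4.22037078e-05]), 'tcp_pos': array([ 0.16281734, -0.65465816,  0.23062219]), 'orientation': array([-1.79926978e+02,  4.88264531e-03,  1.39670474e+01]), 'force': array([-0.1862301 , -0.23905712,  0.49899464]), 'wrist_torque': array([ 0.02106567, -0.00141642,  0.05625999]), 'grip_width': 0.0850486319530371}
scene 47.42814658563985 322.4101599924966 240.7702814204443 [0.02228545 0.         0.         0.         0.        ] [[-0.708, -0.382, 0.594, 1.425], [0.706, -0.36, 0.61, 0.945], [-0.019, 0.851, 0.524, 0.867], [0.0, 0.0, 0.0, 1.0]]
side 51.60097786641846 310.95310645509295 241.72292449486991 [-0.0725355  0.         0.         0.         0.       ] [[1.0, 0.009, -0.018, 0.516], [-0.02, 0.579, -0.815, -0.96], [0.004, 0.815, 0.579, 0.794], [0.0, 0.0, 0.0, 1.0]]
wrist 59.31271819321224 322.6597902872995 241.4088150581867 [-0.07685121  0.          0.          0.          0.        ] [[0.241, 0.917, 0.317, 0.245], [-0.971, 0.228, 0.078, -0.634], [-0.001, -0.327, 0.945, 0.373], [0.0, 0.0, 0.0, 1.0]]
[[-0.001  0.945  0.327  0.085]
 [ 1.     0.001 -0.     0.   ]
 [-0.001  0.327 -0.945 -0.142]
 [ 0.     0.     0.     1.   ]]
```

View pics/scene0.png

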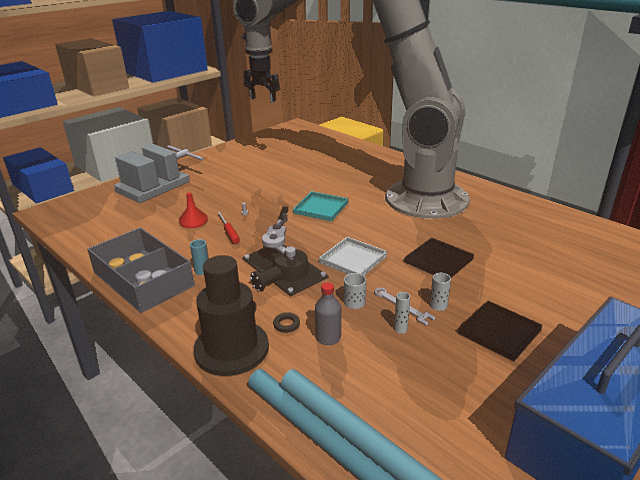

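View pics/side0.png

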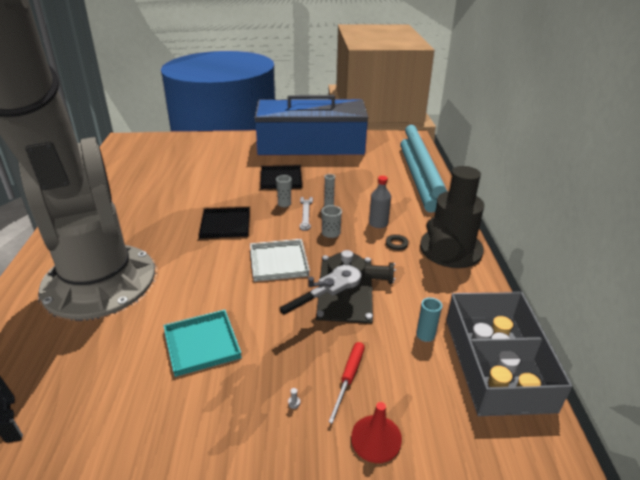

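View pics/wrist0.png

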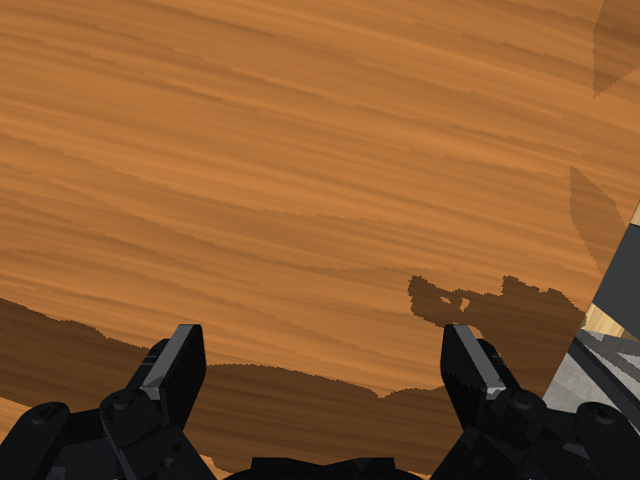

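The scene shows the pump at about (290,262), the white/aluminium tray at (353,257), and three cans at (355,290), (402,312) and (441,291). The turquoise and black trays are the look-alikes. I'll zoom in next.

```bash
python3 - <<'E'
from h import *
a=cv2.imread('pics/scene0.png');b=cv2.imread('pics/side0.png')
cv2.imwrite('pics/c1.png',cv2.resize(a[190:340,230:430],None,fx=4,fy=4,interpolation=cv2.INTER_CUBIC))
cv2.imwrite('pics/c2.png',cv2.resize(b[165:325,240:440],None,fx=3.75,fy=3.75,interpolation=cv2.INTER_CUBIC))
E
```

```text
(no output)
```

View pics/c1.png

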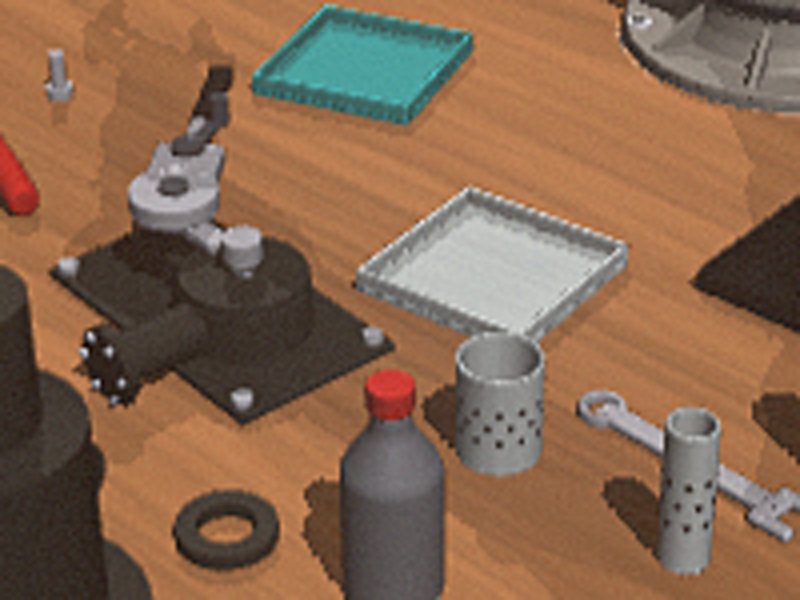

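View pics/c2.png

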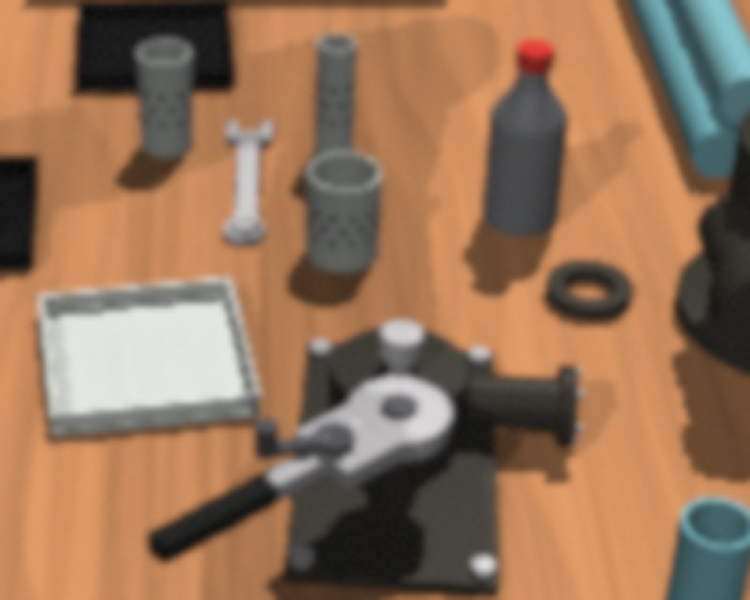

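```bash
cat >> h.py <<'E'
def tri(d1,p1,d2,p2):
    o1,v1=ray(d1,[p1]);o2,v2=ray(d2,[p2]);v1=v1[0];v2=v2[0]
    A=np.c_[v1,-v2];x=np.linalg.lstsq(A,o2-o1,rcond=None)[0]
    a=o1+v1*x[0];b=o2+v2*x[1];return (a+b)/2,np.linalg.norm(a-b)
E
python3 - <<'E'
from h import *
a=snap('scene');b=snap('side')
for n,p,q in [('lidknobtop',(290.2,249.2),(347.2,253)),('ratchet hole',(273,236.5),(346.1,273.3)),('gripend',(285,208),(283,310.5)),
 ('canA',(355,279.3),(331.7,210.3)),('canB',(403,295.8),(329.9,176.7)),('canC',(441,277.5),(284,177.8)),
 ('bolt1 front R',(290.7,289.7),(368,259.5)),('b2',(323,274),(325.3,257.5))]:
    P,e=tri(a,p,b,q);print(n,np.round(P,4),round(e,4))
print('tray corners scene',np.round(onz(a,[(347.5,238),(386,251.5),(362,276),(320,260)],.018),3).tolist())
print('tray corners side',np.round(onz(b,[(251.5,244),(302.5,240.5),(308,271),(254,278)],.018),3).tolist())
# widths
for d,p in ((a,[(344.5,279),(366.5,279)]),(b,[(321.8,211),(342.2,211)])):
    print('A w',[np.linalg.norm(np.diff(onz(d,p,z),axis=0)) for z in(.058,.072)])
for d,p in ((a,[(396,295.8),(410.2,295.8)]),(b,[(324.8,177),(335,177)])):
    print('B w',[np.linalg.norm(np.diff(onz(d,p,z),axis=0)) for z in(.086,.1)])
for d,p in ((b,[(276,178),(291.8,178)]),):
    print('C w',[np.linalg.norm(np.diff(onz(d,p,z),axis=0)) for z in(.086,.072)])
E
```

```text
lidknobtop [ 0.6241 -0.0022  0.0797] 0.0023
ratchet hole [ 0.6153 -0.083   0.0823] 0.0019
gripend [ 0.4736 -0.1944  0.0749] 0.0042
canA [0.5981 0.2083 0.0709] 0.0031
canB [0.5994 0.3564 0.0977] 0.0049
canC [0.4636 0.3693 0.0868] 0.0011
bolt1 front R [0.6859 0.062  0.0106] 0.004
b2 [0.576  0.0725 0.0101] 0.0023
tray corners scene [[0.4, 0.002, 0.018], [0.379, 0.132, 0.018], [0.517, 0.163, 0.018], [0.54, 0.026, 0.018]]
tray corners side [[0.381, 0.124, 0.018], [0.518, 0.138, 0.018], [0.531, 0.006, 0.018], [0.398, -0.019, 0.018]]
A w [np.float64(0.05557605730291814), np.float64(0.054614295722453354)]
A w [np.float64(0.05727775565063643), np.float64(0.05618753347673408)]
B w [np.float64(0.032937002869289356), np.float64(0.03234658259479671)]
B w [np.float64(0.030840244684809913), np.float64(0.030230002228165267)]
C w [np.float64(0.04755724691276138), np.float64(0.04849827223483329)]
```

```bash
cat >> h.py <<'E'
def go(x,y,z,yaw=None):
    s=st(); M=R.from_euler('xyz',s['orientation'],degrees=True).as_matrix()
    t=M.T@(np.array([x,y,z])-s['tcp_pos'])
    sp=0
    if yaw is not None:
        d=(yaw-s['orientation'][2]+180)%360-180; sp=-np.radians(d)
    print('travel',np.round(t,4).tolist(),'spin',round(float(sp),3),'dist',round(float(np.linalg.norm(t)),3)); return t
E
python3 -c "
from h import *
go(.53,-.15,.25,38)"
```

```text
{'clock': 0.25, 'tcp_pos': [0.1629, -0.6548, 0.231], 'orientation': [-179.9658, 0.0025, 13.965], 'force': [-0.3795, -0.7178, 0.0795], 'grip_width': 0.0853}
travel [0.4781, -0.4013, -0.0188] spin -0.419 dist 0.625
```

Call:
servo_tool --commands '[{"travel": [0.045, -0.038, -0.002], "spin": -0.08, "hand": 0}, {"travel": [0.09, -0.076, -0.004], "spin": -0.16, "hand": 0}, {"travel": [0.137, -0.115, -0.006], "spin": -0.24, "hand": 0}, {"travel": [0.184, -0.154, -0.008], "spin": -0.32, "hand": 0.3}, {"travel": [0.23, -0.193, -0.01], "spin": -0.419, "hand": 0.3}]'

```text
clock: 0.88
tcp_pos: [0.3405, -0.4105, 0.2416]
orientation: [180.0, 0.0, 38.1]
force: [0.7, -0.4, 0.2]
grip_width: 0.0301
```

```bash
python3 -c "
from h import *
go(.53,-.15,.25,38)"
```

```text
{'clock': 0.875, 'tcp_pos': [0.3405, -0.4105, 0.2416], 'orientation': [179.9746, 0.002, 38.1498], 'force': [0.6868, -0.405, 0.2093], 'grip_width': 0.0301}
travel [0.3099, -0.0878, -0.0085] spin 0.003 dist 0.322
```

Call:
servo_tool --commands '[{"travel": [0.06, -0.017, -0.002], "spin": 0, "hand": 0.3}, {"travel": [0.12, -0.034, -0.004], "spin": 0, "hand": 0.3}, {"travel": [0.18, -0.051, -0.006], "spin": 0, "hand": 0.3}, {"travel": [0.24, -0.068, -0.008], "spin": 0, "hand": 0.3}, {"travel": [0.3, -0.085, -0.008], "spin": 0, "hand": 0.3}]'

```text
clock: 1.5
tcp_pos: [0.5247, -0.159, 0.2497]
orientation: [180.0, -0.0, 38.0]
force: [1.0, -1.7, 0.8]
grip_width: 0.0294
```

```bash
python3 -c "
from h import *
snap('wrist','w1.png');st()"
```

```text
{'clock': 1.55, 'tcp_pos': [0.5289, -0.1509, 0.2498], 'orientation': [-179.9663, -0.2291, 38.3979], 'force': [3.0376, 10.4738, -1.0078], 'grip_width': 0.0297}
```

View pics/w1.png

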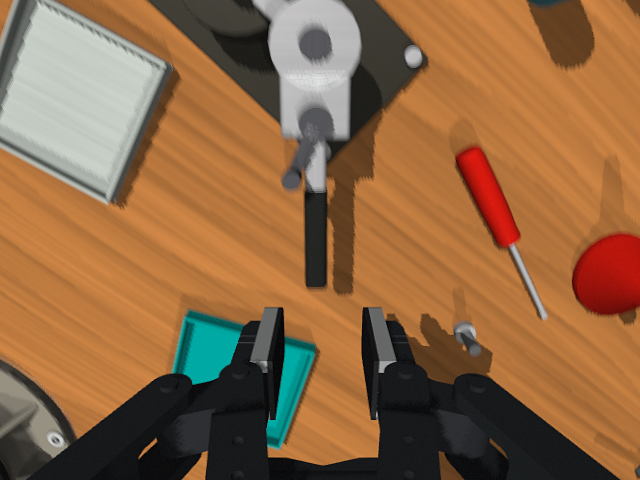

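The wrist view shows the ratchet hub at (316,43), lever pivot at (316,121), knob at (291,180) and grip at x≈316 from y=195 to 285. The arm was still settling, so I'll take it again and measure.

```bash
python3 - <<'E'
from h import *
d=snap('wrist','w2.png');im=d['img']
st()
g=cv2.cvtColor(im,cv2.COLOR_RGB2GRAY)
cv2.imwrite('pics/w2c.png',cv2.resize(im[0:300,200:440,::-1],None,fx=2,fy=2))
E
```

```text
{'clock': 1.6, 'tcp_pos': [0.527, -0.1541, 0.2495], 'orientation': [-179.9589, -0.1582, 38.4431], 'force': [-0.6555, -0.9082, -0.4013], 'grip_width': 0.0298}
```

View pics/w2c.png

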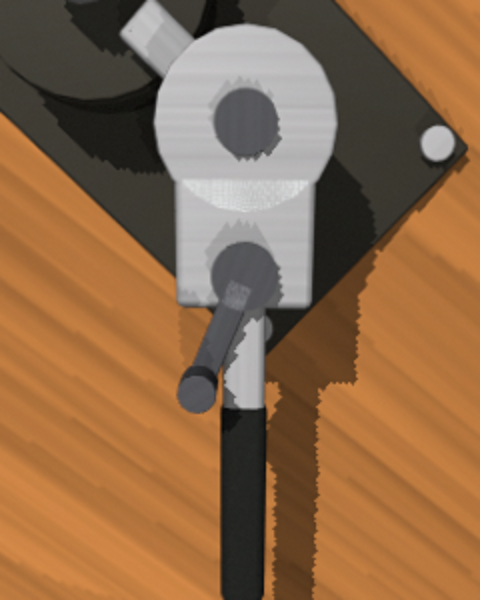

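```bash
python3 - <<'E'
from h import *
d=snap('wrist')
f=lambda x,y:(200+x/2,y/2)
h=onz(d,[f(245,122)],.09)[0];p=onz(d,[f(245,273)],.098)[0];k=onz(d,[f(197,393)],.106)[0]
g1=onz(d,[f(243,408)],.082)[0];g2=onz(d,[f(243,598)],.082)[0]
print(h,p,k,g1,g2)
v=g2-g1;print('handle ang',np.degrees(np.arctan2(v[1],v[0])),np.linalg.norm(p-h),np.linalg.norm(g1-h),np.linalg.norm((k-p)[:2]))
w=k-p;print(np.degrees(np.arctan2(w[1],w[0])))
# tray
print(onz(d,[(30,-2),(171,68),(110,202)],.018))
st()
E
```

```text
[ 0.61184151 -0.08687362  0.09      ] [ 0.57335126 -0.11737859  0.098     ] [ 0.53167674 -0.12921298  0.106     ] [ 0.53269341 -0.14861468  0.082     ] [ 0.47032625 -0.19794924  0.082     ]
handle ang -141.65479317881358 0.04975995001180509 0.10069945734623889 0.04332226656388865
-164.1469438112923
[[ 0.50919805  0.14286793  0.018     ]
 [ 0.534156    0.01387309  0.018     ]
 [ 0.40041574 -0.00289537  0.018     ]]
{'clock': 1.65, 'tcp_pos': [0.5252, -0.1573, 0.2492], 'orientation': [-179.9617, -0.0526, 38.2833], 'force': [-0.077, -1.7819, -0.4645], 'grip_width': 0.0298}
```

```bash
python3 - <<'E'
from h import *
go(.532,-.128,.125,38.3)
go(.532,-.128,.093,38.3)
E
```

```text
{'clock': 1.65, 'tcp_pos': [0.5252, -0.1573, 0.2492], 'orientation': [-179.9617, -0.0526, 38.2833], 'force': [-0.077, -1.7819, -0.4645], 'grip_width': 0.0298}
travel [0.0233, -0.0187, 0.1242] spin -0.0 dist 0.128
{'clock': 1.65, 'tcp_pos': [0.5252, -0.1573, 0.2492], 'orientation': [-179.9617, -0.0526, 38.2833], 'force': [-0.077, -1.7819, -0.4645], 'grip_width': 0.0298}
travel [0.0233, -0.0187, 0.1562] spin -0.0 dist 0.159
```

Call:
servo_tool --commands '[{"travel": [0.023, -0.019, 0.04], "spin": 0, "hand": 0.15}, {"travel": [0.023, -0.019, 0.08], "spin": 0, "hand": 0.15}, {"travel": [0.023, -0.019, 0.115], "spin": 0, "hand": 0.15}, {"travel": [0.023, -0.019, 0.125], "spin": 0, "hand": 0.15}, {"travel": [0.023, -0.019, 0.125], "spin": 0, "hand": 0.15}]'

```text
clock: 2.28
tcp_pos: [0.53, -0.132, 0.1245]
orientation: [-180.0, 0.0, 37.9]
force: [1.4, 0.8, -0.3]
grip_width: 0.0364
```

```bash
python3 -c "
from h import *
snap('wrist','w3.png');go(.532,-.128,.093,38.3)"
```

```text
{'clock': 2.325, 'tcp_pos': [0.5306, -0.132, 0.1253], 'orientation': [179.9586, -0.0299, 37.9358], 'force': [-0.0323, 1.2799, 0.1819], 'grip_width': 0.0362}
travel [0.0036, -0.0023, 0.0323] spin -0.006 dist 0.033
```

View pics/w3.png

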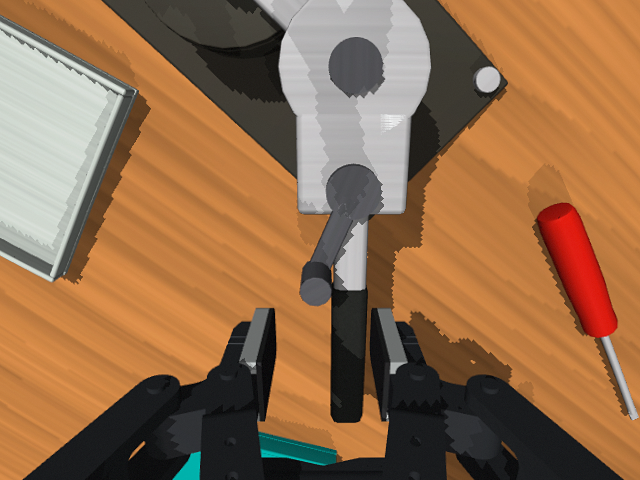

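```bash
python3 - <<'E'
from h import *
d=snap('wrist')
print(onz(d,[(316,292)],.106),onz(d,[(354,190)],.098),onz(d,[(356,67)],.09))
print(onz(d,[(349,292),(346,418)],.082))
go(.532,-.128,.093)
E
```

```text
[[ 0.53381408 -0.12616299  0.106     ]] [[ 0.57662152 -0.11265073  0.098     ]] [[ 0.61454231 -0.08358853  0.09      ]]
[[ 0.53421083 -0.14567578  0.082     ]
 [ 0.47327204 -0.19323101  0.082     ]]
{'clock': 2.375, 'tcp_pos': [0.5308, -0.1319, 0.1257], 'orientation': [179.9227, -0.0595, 37.9436], 'force': [-0.2053, 0.1008, -0.1528], 'grip_width': 0.0367}
travel [0.0033, -0.0024, 0.0327] spin 0.0 dist 0.033
```

Call:
servo_tool --commands '[{"travel": [0.006, -0.003, 0.012], "spin": 0, "hand": 0.15}, {"travel": [0.006, -0.003, 0.024], "spin": 0, "hand": 0.15}, {"travel": [0.006, -0.003, 0.0335], "spin": 0, "hand": 0.15}, {"travel": [0.006, -0.003, 0.0335], "spin": 0, "hand": 0.15}]'

```text
clock: 2.88
tcp_pos: [0.5324, -0.1253, 0.0898]
orientation: [-179.9, 0.1, 38.0]
force: [0.0, -0.3, -0.6]
grip_width: 0.0362
```

Call:
servo_tool --commands '[{"travel": [0, 0.008, 0], "spin": 0, "hand": 0.15}, {"travel": [0, 0.017, 0], "spin": 0, "hand": 0.15}, {"travel": [0, 0.026, 0], "spin": 0, "hand": 0.15}, {"travel": [0, 0.035, 0], "spin": 0, "hand": 0.15}, {"travel": [0, 0.043, 0], "spin": 0, "hand": 0.15}]'

```text
clock: 3.5
tcp_pos: [0.5599, -0.1597, 0.0908]
orientation: [-180.0, -0.0, 38.0]
force: [-1.3, 5.9, -0.9]
grip_width: 0.0358
```

```bash
python3 -c "
from h import *
snap('wrist','w4.png');st()"
```

```text
{'clock': 3.55, 'tcp_pos': [0.5606, -0.1603, 0.0909], 'orientation': [179.9838, -0.0451, 37.9333], 'force': [-1.4179, 3.0073, -1.2917], 'grip_width': 0.0362}
```

View pics/w4.png

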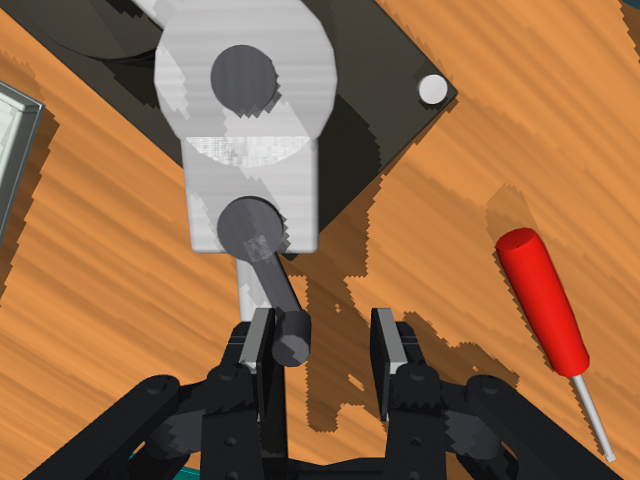

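```bash
python3 - <<'E'
from h import *
d=snap('wrist')
k=onz(d,[(291,351)],.106)[0];p=onz(d,[(249,225)],.098)[0];h=onz(d,[(243,78)],.09)[0]
print(k,p,h)
a=lambda v:np.degrees(np.arctan2(v[1],v[0]))
print(a(k-p),a(p-h),np.radians(a(k-p)-a(p-h)),np.linalg.norm((k-p)[:2]))
st()
E
```

```text
[ 0.55372319 -0.15171411  0.106     ] [ 0.58005502 -0.11409611  0.098     ] [ 0.61649261 -0.08465748  0.09      ]
-124.99124330580725 -141.0645841921279 0.2805327202617192 0.04591817693522437
{'clock': 3.6, 'tcp_pos': [0.5603, -0.1599, 0.0909], 'orientation': [179.9755, -0.0457, 37.9401], 'force': [-0.2146, 0.524, 0.4271], 'grip_width': 0.0362}
```

Call:
servo_tool --commands '[{"travel": [0, 0.003, 0], "spin": 0, "hand": 0.15}, {"travel": [0, 0.005, 0], "spin": 0, "hand": 0.15}, {"travel": [0, 0.006, 0], "spin": 0, "hand": 0.15}]'

```text
clock: 3.98
tcp_pos: [0.5633, -0.1631, 0.0909]
orientation: [-180.0, -0.0, 38.0]
force: [-1.9, 7.7, -0.6]
grip_width: 0.0364
```

```bash
python3 -c "
from h import *
snap('wrist','w5.png');st()"
```

```text
{'clock': 4.025, 'tcp_pos': [0.5634, -0.1632, 0.0909], 'orientation': [-179.967, -0.0365, 38.0166], 'force': [-1.8074, 5.9556, -0.3926], 'grip_width': 0.0364}
```

View pics/w5.png

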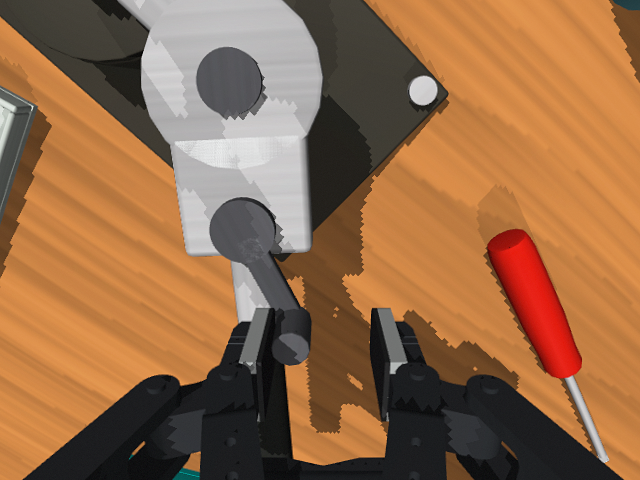

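```bash
python3 - <<'E'
from h import *
d=snap('wrist')
k=onz(d,[(291,349)],.106)[0];p=onz(d,[(241,228)],.098)[0];h=onz(d,[(229,80)],.09)[0]
a=lambda v:np.degrees(np.arctan2(v[1],v[0]))
print(k,p,h,a(k-p),a(p-h),np.radians(a(k-p)-a(p-h)))
E
```

```text
[ 0.55717176 -0.15417662  0.106     ] [ 0.58025683 -0.1154679   0.098     ] [ 0.61593934 -0.08424941  0.09      ] -120.8109643998484 -138.81744467139015 0.3142723674338061
```

Call:
servo_tool --commands '[{"travel": [0, 0.003, 0], "spin": 0, "hand": 0.15}, {"travel": [0, 0.006, 0], "spin": 0, "hand": 0.15}, {"travel": [0, 0.007, 0], "spin": 0, "hand": 0.15}]'

```text
clock: 4.45
tcp_pos: [0.5679, -0.1683, 0.0909]
orientation: [-180.0, -0.1, 38.0]
force: [0.7, 9.7, -1.4]
grip_width: 0.0361
```

```bash
python3 -c "
from h import *
snap('wrist','w6.png');st()"
```

```text
{'clock': 4.5, 'tcp_pos': [0.568, -0.1683, 0.0909], 'orientation': [-179.9652, -0.0647, 38.0357], 'force': [-0.1384, 6.849, -1.0306], 'grip_width': 0.0362}
```

View pics/w6.png

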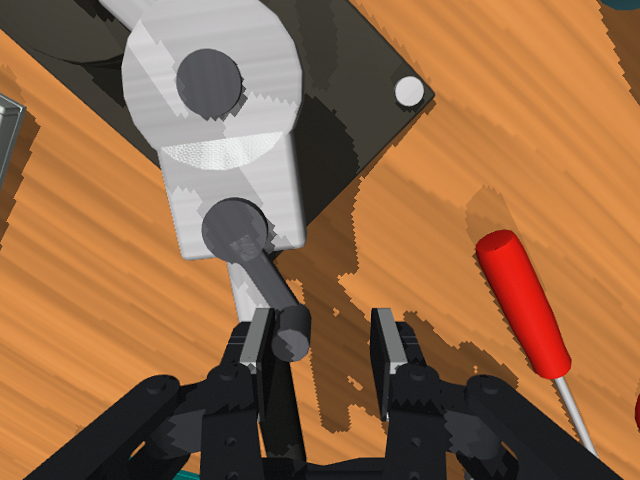

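```bash
python3 - <<'E'
from h import *
d=snap('wrist')
a=lambda v:np.degrees(np.arctan2(v[1],v[0]))
for z in(.085,.09):
    c=onz(d,[(183,258),(303,246),(163,160),(292,134)],z)
    print(a(c[0]-c[1])-90, a(c[0]-c[2]),a(c[1]-c[3]),np.linalg.norm(c[0]-c[1]))
    h=onz(d,[(208,83)],z)[0];m=(c[0]+c[1])/2;print(h,a(m-h))
k=onz(d,[(291,346)],.106)[0];print(k)
th=np.radians(a(m-h));A=np.array([.6145,-.084])
for A in(h[:2],A):
  p=A+.052*np.array([np.cos(th),np.sin(th)]);w=k[:2]-p;print(p,np.linalg.norm(w),a(w),a(w)-np.degrees(th))
E
```

```text
44.05709255167508 -136.91918117218225 -137.53900421011255 0.04598325501682342
[ 0.61491702 -0.08332048  0.085     ] -134.35348730867787
44.0570925516752 -136.9191811721823 -137.53900421011255 0.044429815227074745
[ 0.61558262 -0.08444352  0.09      ] -134.3534873086779
[ 0.56270875 -0.15859845  0.106     ]
[ 0.5792303  -0.12162562] 0.04049631829103171 -114.07779447771603 20.275692830961873
[ 0.57814768 -0.1211821 ] 0.0404764603023811 -112.42228364998151 21.93120365869639
```

```bash
python3 - <<'E'
from h import *
go(.5129,-.1874,.115,45.5)
E
```

```text
{'clock': 4.55, 'tcp_pos': [0.5679, -0.1684, 0.091], 'orientation': [-179.9722, -0.0646, 38.0325], 'force': [-0.7124, 7.4244, -0.38], 'grip_width': 0.0361}
travel [-0.0551, -0.0189, -0.0241] spin -0.13 dist 0.063
```

Call:
servo_tool --commands '[{"travel": [0, -0.008, 0], "spin": 0, "hand": 0.15}, {"travel": [0, -0.008, -0.015], "spin": 0, "hand": 0.15}, {"travel": [-0.02, -0.012, -0.03], "spin": -0.07, "hand": 0.25}, {"travel": [-0.055, -0.019, -0.024], "spin": -0.13, "hand": 0.25}, {"travel": [-0.055, -0.019, -0.024], "spin": -0.13, "hand": 0.25}]'

```text
clock: 5.18
tcp_pos: [0.5106, -0.1904, 0.1158]
orientation: [180.0, 0.1, 45.3]
force: [0.5, 0.8, -0.0]
grip_width: 0.0324
```

```bash
python3 -c "
from h import *
snap('wrist','w7.png');st()"
```

```text
{'clock': 5.225, 'tcp_pos': [0.5121, -0.1896, 0.1159], 'orientation': [179.9272, 0.0056, 45.3036], 'force': [1.0226, -0.4085, 0.1211], 'grip_width': 0.0319}
```

View pics/w7.png

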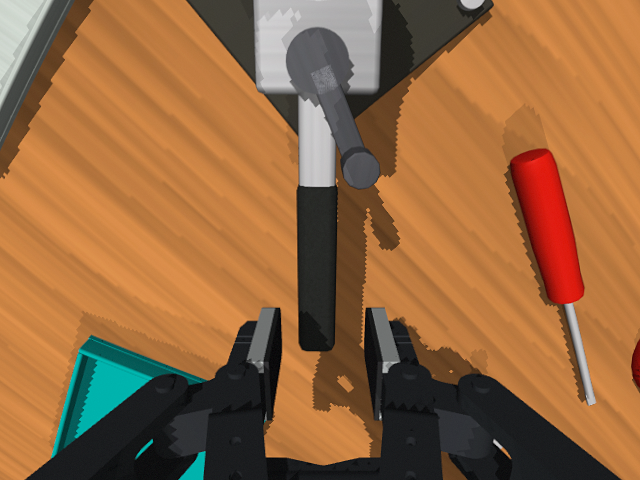

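Call:
servo_tool --commands '[{"travel": [0, 0, 0.02], "spin": 0, "hand": 0.25}, {"travel": [0, 0, 0.04], "spin": 0, "hand": 0.25}, {"travel": [0, 0, 0.053], "spin": 0, "hand": 0.3}, {"travel": [0, 0, 0.053], "spin": 0, "hand": 0.35}]'

```text
clock: 5.72
tcp_pos: [0.5126, -0.1881, 0.0614]
orientation: [-179.9, 0.0, 45.4]
force: [-0.6, -0.1, 0.1]
grip_width: 0.0281
```

Call:
servo_tool --commands '[{"travel": [0.0014, -0.0205, 0], "spin": 0.14, "hand": 0.35}, {"travel": [0.0057, -0.0406, 0], "spin": 0.28, "hand": 0.35}, {"travel": [0.0127, -0.0599, 0], "spin": 0.42, "hand": 0.35}, {"travel": [0.0224, -0.0781, 0], "spin": 0.56, "hand": 0.35}, {"travel": [0.0327, -0.0924, 0], "spin": 0.68, "hand": 0.35}]'

```text
clock: 6.35
tcp_pos: [0.4698, -0.1002, 0.0628]
orientation: [180.0, -0.1, 6.2]
force: [1.0, -2.9, -0.1]
grip_width: 0.0276
```

```bash
python3 -c "
from h import *
snap('wrist','w8.png');s=st();v=s['tcp_pos'][:2]-[.6145,-.084];print(np.hypot(*v),np.degrees(np.arctan2(v[1],v[0]))+360)"
```

```text
{'clock': 6.4, 'tcp_pos': [0.4697, -0.0979, 0.0627], 'orientation': [-179.9855, -0.0532, 5.9547], 'force': [-1.5211, 2.2164, -0.0164], 'grip_width': 0.0277}
0.14546267061404014 185.50040154716694
```

View pics/w8.png

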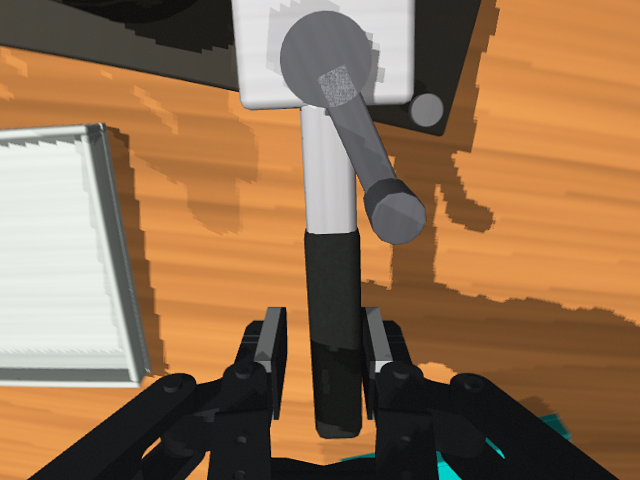

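Call:
servo_tool --commands '[{"travel": [0.0012, 0.0189, 0], "spin": -0.13, "hand": 0.35}, {"travel": [0.0049, 0.0374, 0], "spin": -0.26, "hand": 0.35}, {"travel": [0.011, 0.0553, 0], "spin": -0.39, "hand": 0.35}, {"travel": [0.0192, 0.0723, 0], "spin": -0.52, "hand": 0.35}, {"travel": [0.0297, 0.0881, 0], "spin": -0.65, "hand": 0.35}]'

```text
clock: 7.02
tcp_pos: [0.5095, -0.1844, 0.0626]
orientation: [-180.0, -0.0, 44.1]
force: [-1.3, 8.7, 1.1]
grip_width: 0.0279
```

```bash
python3 -c "
from h import *
s=st();v=s['tcp_pos'][:2]-[.6145,-.084];print(np.hypot(*v),np.degrees(np.arctan2(v[1],v[0]))+360)"
```

```text
{'clock': 7.025, 'tcp_pos': [0.5095, -0.1844, 0.0626], 'orientation': [-179.9698, -0.0369, 44.0845], 'force': [-1.2718, 8.7273, 1.1165], 'grip_width': 0.0279}
0.1452740025346966 223.7404967291891
```

Call:
servo_tool --commands '[{"travel": [0.0012, 0.0189, 0], "spin": -0.13, "hand": 0.35}, {"travel": [0.0049, 0.0374, 0], "spin": -0.26, "hand": 0.35}, {"travel": [0.011, 0.0553, 0], "spin": -0.39, "hand": 0.35}, {"travel": [0.0178, 0.0697, 0], "spin": -0.5, "hand": 0.35}, {"travel": [0.0195, 0.0727, 0], "spin": -0.525, "hand": 0.35}]'

```text
clock: 7.65
tcp_pos: [0.5736, -0.2239, 0.0621]
orientation: [-180.0, -0.0, 73.9]
force: [-5.6, 2.7, 4.3]
grip_width: 0.0275
```

```bash
python3 -c "
from h import *
snap('wrist','w9.png');snap('side','s9.png');s=st();v=s['tcp_pos'][:2]-[.6145,-.084];print(np.hypot(*v),np.degrees(np.arctan2(v[1],v[0]))+360)"
```

```text
{'clock': 7.75, 'tcp_pos': [0.5735, -0.2239, 0.0622], 'orientation': [179.9779, -0.0109, 73.7749], 'force': [-0.3655, 0.0849, -0.6547], 'grip_width': 0.0278}
0.14577723274654764 253.68463170454763
```

View pics/w9.png

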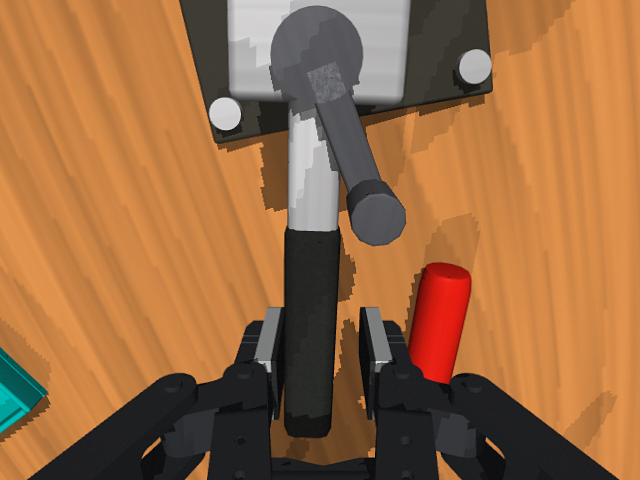

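View pics/s9.png

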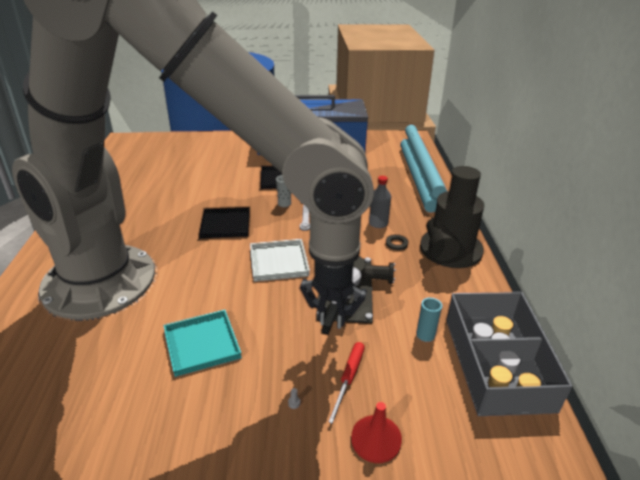

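Call:
servo_tool --commands '[{"travel": [0.0012, -0.0189, 0], "spin": 0.13, "hand": 0.35}, {"travel": [0.0049, -0.0374, 0], "spin": 0.26, "hand": 0.35}, {"travel": [0.011, -0.0553, 0], "spin": 0.39, "hand": 0.35}, {"travel": [0.0192, -0.0723, 0], "spin": 0.52, "hand": 0.35}, {"travel": [0.0297, -0.0881, 0], "spin": 0.65, "hand": 0.35}]'

```text
clock: 8.38
tcp_pos: [0.4971, -0.1711, 0.0626]
orientation: [179.9, -0.1, 36.2]
force: [4.5, -1.0, -1.0]
grip_width: 0.0275
```

Call:
servo_tool --commands '[{"travel": [0.0012, -0.0189, 0], "spin": 0.13, "hand": 0.35}, {"travel": [0.0049, -0.0374, 0], "spin": 0.26, "hand": 0.35}, {"travel": [0.011, -0.0553, 0], "spin": 0.39, "hand": 0.35}, {"travel": [0.0178, -0.0697, 0], "spin": 0.5, "hand": 0.35}, {"travel": [0.0207, -0.0748, 0], "spin": 0.54, "hand": 0.35}]'

```text
clock: 9.0
tcp_pos: [0.4691, -0.0978, 0.0625]
orientation: [180.0, -0.1, 5.4]
force: [-1.4, -4.4, 1.0]
grip_width: 0.0279
```

```bash
python3 -c "
from h import *
snap('wrist','w10.png');s=st();v=s['tcp_pos'][:2]-[.6145,-.084];print(np.hypot(*v),np.degrees(np.arctan2(v[1],v[0]))+360)"
```

```text
{'clock': 9.05, 'tcp_pos': [0.4691, -0.0973, 0.0625], 'orientation': [179.9728, -0.0625, 5.3871], 'force': [0.7822, 0.6849, 0.5485], 'grip_width': 0.028}
0.14598259475943845 185.2461855410769
```

View pics/w10.png

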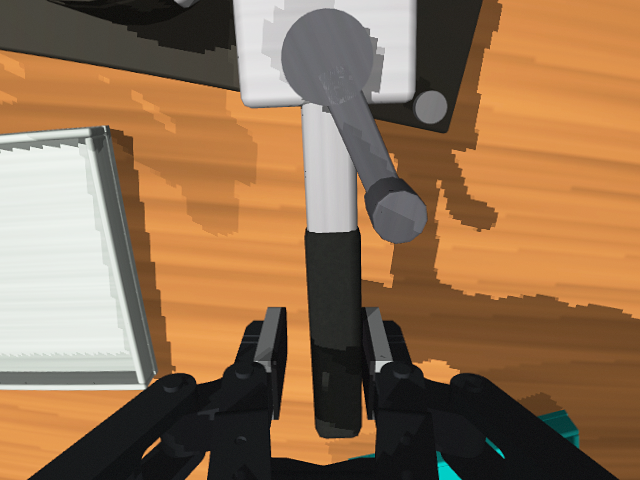

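Now I'll make the second anticlockwise swing.

Call:
servo_tool --commands '[{"travel": [0.0012, 0.0189, 0], "spin": -0.13, "hand": 0.35}, {"travel": [0.0049, 0.0374, 0], "spin": -0.26, "hand": 0.35}, {"travel": [0.011, 0.0553, 0], "spin": -0.39, "hand": 0.35}, {"travel": [0.0192, 0.0723, 0], "spin": -0.52, "hand": 0.35}, {"travel": [0.0297, 0.0881, 0], "spin": -0.65, "hand": 0.35}]'

```text
clock: 9.68
tcp_pos: [0.5073, -0.1831, 0.0622]
orientation: [-180.0, -0.0, 43.1]
force: [-3.1, 6.8, 2.5]
grip_width: 0.0279
```

Call:
servo_tool --commands '[{"travel": [0.0012, 0.0189, 0], "spin": -0.13, "hand": 0.35}, {"travel": [0.0049, 0.0374, 0], "spin": -0.26, "hand": 0.35}, {"travel": [0.011, 0.0553, 0], "spin": -0.39, "hand": 0.35}, {"travel": [0.0178, 0.0697, 0], "spin": -0.5, "hand": 0.35}, {"travel": [0.0207, 0.0748, 0], "spin": -0.54, "hand": 0.35}]'

```text
clock: 10.3
tcp_pos: [0.5731, -0.2239, 0.0619]
orientation: [-180.0, -0.0, 73.8]
force: [-6.1, 2.2, 4.4]
grip_width: 0.0278
```

```bash
python3 -c "
from h import *
s=st();v=s['tcp_pos'][:2]-[.6145,-.084];print(np.hypot(*v),np.degrees(np.arctan2(v[1],v[0]))+360)
d=snap('scene','sc11.png')
cv2.imwrite('pics/sc11c.png',cv2.resize(d['img'][190:340,230:430,::-1],None,fx=4,fy=4,interpolation=cv2.INTER_CUBIC))"
```

```text
{'clock': 10.3, 'tcp_pos': [0.5731, -0.2239, 0.0619], 'orientation': [-179.9571, -0.0084, 73.8398], 'force': [-6.107, 2.2227, 4.4167], 'grip_width': 0.0278}
0.14592346210269067 253.53237825434888
```

View pics/sc11c.png

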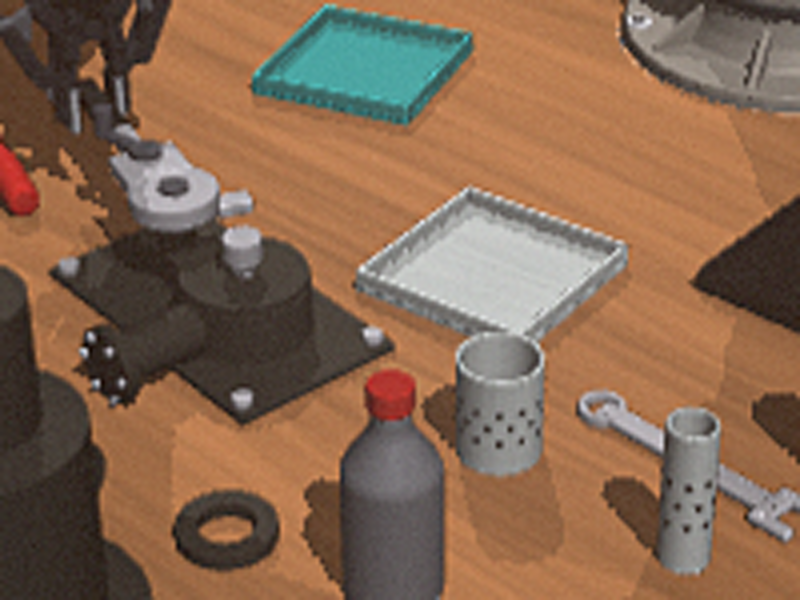

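```bash
python3 -c "
from h import *
d=snap('scene')
for z in (.055,.06):
  P=onz(d,[(230+243/4,190+203/4)],z)[0];v=P[:2]-[.6145,-.084];print(P,np.hypot(*v),np.degrees(np.arctan2(v[1],v[0])))"
```

```text
[ 0.56645665 -0.06415226  0.055     ] 0.05198169567614052 157.55342876152412
[ 0.57174301 -0.05793553  0.06      ] 0.05007510951288785 148.63370533907053
```

Call:
servo_tool --commands '[{"travel": [0.0012, -0.0189, 0], "spin": 0.13, "hand": 0.35}, {"travel": [0.0049, -0.0374, 0], "spin": 0.26, "hand": 0.35}, {"travel": [0.011, -0.0553, 0], "spin": 0.39, "hand": 0.35}, {"travel": [0.0192, -0.0723, 0], "spin": 0.52, "hand": 0.35}, {"travel": [0.0297, -0.0881, 0], "spin": 0.65, "hand": 0.35}]'

```text
clock: 11.02
tcp_pos: [0.497, -0.1709, 0.0624]
orientation: [179.9, -0.1, 36.1]
force: [4.9, -2.1, -1.1]
grip_width: 0.0279
```

Call:
servo_tool --commands '[{"travel": [0.0012, -0.0189, 0], "spin": 0.13, "hand": 0.35}, {"travel": [0.0049, -0.0374, 0], "spin": 0.26, "hand": 0.35}, {"travel": [0.011, -0.0553, 0], "spin": 0.39, "hand": 0.35}, {"travel": [0.0178, -0.0697, 0], "spin": 0.5, "hand": 0.35}, {"travel": [0.0207, -0.0748, 0], "spin": 0.54, "hand": 0.35}]'

```text
clock: 11.65
tcp_pos: [0.4689, -0.0977, 0.0623]
orientation: [180.0, -0.1, 5.4]
force: [-1.3, -3.9, 0.8]
grip_width: 0.0279
```

Call:
servo_tool --commands '[{"travel": [0.0012, 0.0189, 0], "spin": -0.13, "hand": 0.35}, {"travel": [0.0049, 0.0374, 0], "spin": -0.26, "hand": 0.35}, {"travel": [0.011, 0.0553, 0], "spin": -0.39, "hand": 0.35}, {"travel": [0.0192, 0.0723, 0], "spin": -0.52, "hand": 0.35}, {"travel": [0.0297, 0.0881, 0], "spin": -0.65, "hand": 0.35}]'

```text
clock: 12.28
tcp_pos: [0.5071, -0.1828, 0.0621]
orientation: [-180.0, -0.0, 43.0]
force: [-2.1, 7.7, 3.1]
grip_width: 0.0281
```

Call:
servo_tool --commands '[{"travel": [0.0012, 0.0189, 0], "spin": -0.13, "hand": 0.35}, {"travel": [0.0049, 0.0374, 0], "spin": -0.26, "hand": 0.35}, {"travel": [0.011, 0.0553, 0], "spin": -0.39, "hand": 0.35}, {"travel": [0.0148, 0.0639, 0], "spin": -0.455, "hand": 0.35}]'

```text
clock: 12.78
tcp_pos: [0.5613, -0.2198, 0.0619]
orientation: [-180.0, -0.0, 69.0]
force: [-5.8, 3.7, 4.9]
grip_width: 0.0281
```

```bash
python3 -c "
from h import *
s=st();v=s['tcp_pos'][:2]-[.6145,-.084];print(np.hypot(*v),np.degrees(np.arctan2(v[1],v[0]))+360)
d=snap('scene','sc12.png')
cv2.imwrite('pics/sc12c.png',cv2.resize(d['img'][190:340,230:430,::-1],None,fx=4,fy=4,interpolation=cv2.INTER_CUBIC))"
```

```text
{'clock': 12.775, 'tcp_pos': [0.5613, -0.2198, 0.0619], 'orientation': [-179.9593, -0.003, 68.9617], 'force': [-5.8034, 3.6886, 4.9435], 'grip_width': 0.0281}
0.14585934616211604 248.6047642361135
```

View pics/sc12c.png

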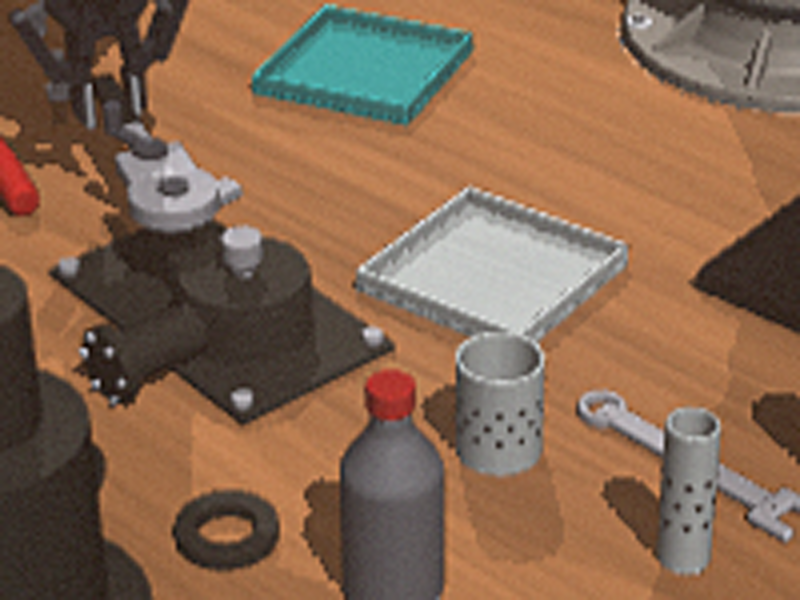

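```bash
python3 - <<'E'
from h import *
go(.623,-.003,.2,84)
E
```

```text
{'clock': 12.825, 'tcp_pos': [0.5621, -0.2201, 0.0619], 'orientation': [179.9978, -0.0072, 69.1088], 'force': [-1.8717, 0.2947, 0.5635], 'grip_width': 0.0276}
travel [0.2246, -0.0205, -0.1381] spin -0.26 dist 0.264
```

Call:
servo_tool --commands '[{"travel": [0, -0.004, 0], "spin": 0, "hand": 0.3}, {"travel": [0, -0.004, -0.05], "spin": 0, "hand": 0.1}, {"travel": [0.03, -0.004, -0.1], "spin": 0, "hand": 0}, {"travel": [0.07, -0.01, -0.138], "spin": -0.1, "hand": -0.2}, {"travel": [0.12, -0.015, -0.138], "spin": -0.2, "hand": -0.2}]'

```text
clock: 13.45
tcp_pos: [0.5919, -0.1018, 0.2034]
orientation: [179.6, 0.1, 80.3]
force: [0.4, -0.3, -1.8]
grip_width: 0.051
```

```bash
python3 - <<'E'
from h import *
go(.623,-.003,.2,84)
E
```

```text
{'clock': 13.45, 'tcp_pos': [0.5919, -0.1018, 0.2034], 'orientation': [179.6487, 0.0604, 80.3173], 'force': [0.4213, -0.3457, -1.7627], 'grip_width': 0.051}
travel [0.1026, 0.014, 0.0034] spin -0.064 dist 0.104
```

Call:
servo_tool --commands '[{"travel": [0.03, 0.005, 0], "spin": -0.03, "hand": -0.2}, {"travel": [0.07, 0.01, 0], "spin": -0.064, "hand": -0.2}, {"travel": [0.095, 0.014, 0], "spin": -0.064, "hand": -0.2}, {"travel": [0.102, 0.014, 0], "spin": -0.064, "hand": -0.2}, {"travel": [0.102, 0.014, 0], "spin": -0.064, "hand": -0.2}]'

```text
clock: 14.08
tcp_pos: [0.6212, -0.0042, 0.1999]
orientation: [180.0, 0.0, 84.0]
force: [-0.5, 0.2, 0.5]
grip_width: 0.0511
```

```bash
python3 -c "
from h import *
snap('wrist','w13.png');st()"
```

```text
{'clock': 14.125, 'tcp_pos': [0.6212, -0.005, 0.1998], 'orientation': [179.9941, 0.0392, 83.9557], 'force': [-0.4267, 0.2518, -0.0187], 'grip_width': 0.0511}
```

View pics/w13.png

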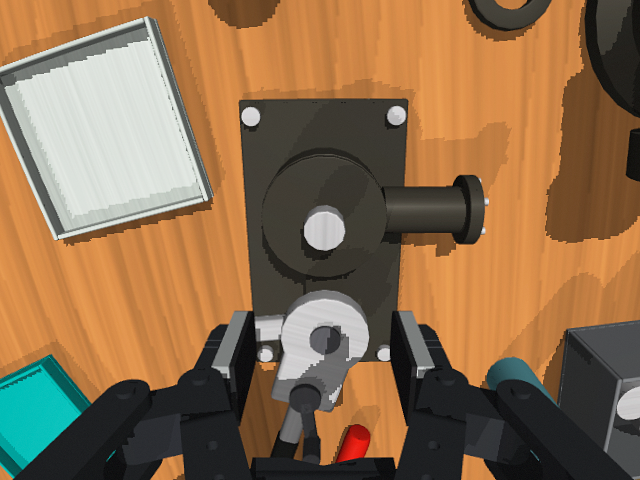

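```bash
python3 - <<'E'
from h import *
d=snap('wrist')
k=onz(d,[(324,231)],.081)[0];print('knob',k)
c=onz(d,[(-2,68),(148,18),(211,202),(57,240)],.018);print('tray',c,c.mean(0),(c[0]+c[2])/2,(c[1]+c[3])/2)
print([np.linalg.norm(c[i]-c[(i+1)%4]) for i in range(4)])
print('head hole',onz(d,[(325,340)],.09))
go(k[0],k[1],.06,84)
E
```

```text
knob [ 0.62252192 -0.00403098  0.081     ]
tray [[ 0.38923216  0.13124401  0.018     ]
 [ 0.51319666  0.14712465  0.018     ]
 [ 0.53413468  0.00946422  0.018     ]
 [ 0.39698596 -0.00787234  0.018     ]] [0.45838737 0.06999013 0.018     ] [0.46168342 0.07035411 0.018     ] [0.45509131 0.06962615 0.018     ]
[np.float64(0.12497756839595739), np.float64(0.13924365316290666), np.float64(0.13824010424222394), np.float64(0.1393322654377309)]
head hole [[ 0.61518596 -0.07982985  0.09      ]]
{'clock': 14.175, 'tcp_pos': [0.6213, -0.0054, 0.1998], 'orientation': [179.9927, 0.0381, 83.9315], 'force': [1.1729, -0.5674, -0.4157], 'grip_width': 0.0516}
travel [0.0015, 0.001, 0.1398] spin -0.001 dist 0.14
```

Call:
servo_tool --commands '[{"travel": [0.0015, 0.001, 0.05], "spin": 0, "hand": -0.2}, {"travel": [0.0015, 0.001, 0.1], "spin": 0, "hand": -0.2}, {"travel": [0.0015, 0.001, 0.13], "spin": 0, "hand": -0.2}, {"travel": [0.0015, 0.001, 0.142], "spin": 0, "hand": -0.2}, {"travel": [0.0015, 0.001, 0.142], "spin": 0, "hand": -0.2}]'

```text
clock: 14.8
tcp_pos: [0.6227, -0.0032, 0.0579]
orientation: [-180.0, 0.0, 84.0]
force: [-0.4, 0.4, -0.0]
grip_width: 0.0513
```

```bash
python3 -c "
from h import *
snap('wrist','w14.png');st()"
```

```text
{'clock': 14.85, 'tcp_pos': [0.6233, -0.003, 0.0588], 'orientation': [179.9431, -0.0046, 83.9966], 'force': [0.7636, -0.3447, 0.4764], 'grip_width': 0.051}
```

View pics/w14.png

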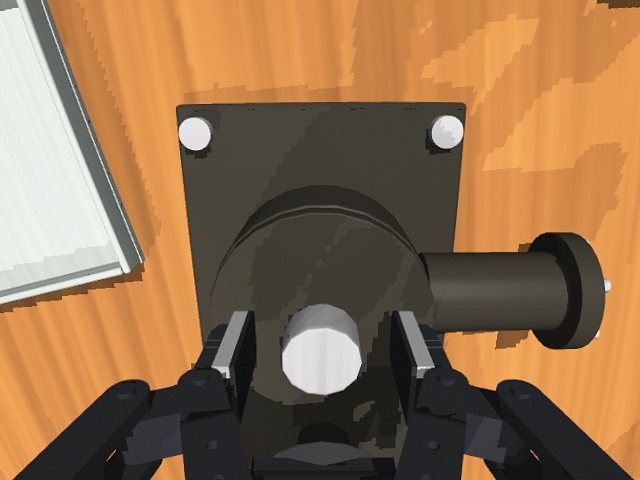

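The knob sits between the jaws at (320,360) with clearance on both sides. I'll close on it and lift.

Call:
servo_tool --commands '[{"travel": [0, 0, 0], "spin": 0, "hand": 0.5}, {"travel": [0, 0, 0], "spin": 0, "hand": 0.7}, {"travel": [0, 0, 0], "spin": 0, "hand": 0.7}, {"travel": [0, 0, 0], "spin": 0, "hand": 0.7}]' --newtons 60

```text
clock: 15.35
tcp_pos: [0.6236, -0.0028, 0.0595]
orientation: [179.9, 0.0, 84.0]
force: [-3.4, -1.8, 9.9]
grip_width: 0.0259
```

Call:
servo_tool --commands '[{"travel": [0, 0, -0.005], "spin": 0, "hand": 0.7}, {"travel": [0, 0, -0.015], "spin": 0, "hand": 0.7}, {"travel": [0, 0, -0.03], "spin": 0, "hand": 0.7}, {"travel": [0, 0, -0.05], "spin": 0, "hand": 0.7}, {"travel": [0, 0, -0.07], "spin": 0, "hand": 0.7}]'

```text
clock: 15.98
tcp_pos: [0.623, -0.0026, 0.1297]
orientation: [180.0, -0.0, 84.0]
force: [-0.0, 0.6, -3.5]
grip_width: 0.026
```

```bash
python3 -c "
from h import *
snap('wrist','w15.png');st();go(.455,.069,.13)"
```

```text
{'clock': 16.025, 'tcp_pos': [0.6242, -0.0024, 0.1323], 'orientation': [179.7788, -0.0228, 84.0384], 'force': [1.3465, -0.009, -0.5321], 'grip_width': 0.026}
{'clock': 16.025, 'tcp_pos': [0.6242, -0.0024, 0.1323], 'orientation': [179.7788, -0.0228, 84.0384], 'force': [1.3465, -0.009, -0.5321], 'grip_width': 0.026}
travel [0.0534, -0.1757, 0.0017] spin 0.0 dist 0.184
```

View pics/w15.png

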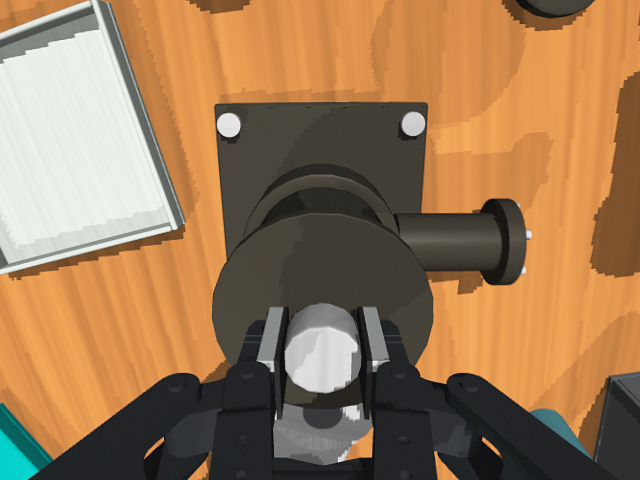

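Call:
servo_tool --commands '[{"travel": [0.011, -0.035, 0], "spin": 0, "hand": 0.7}, {"travel": [0.022, -0.075, 0], "spin": 0, "hand": 0.7}, {"travel": [0.035, -0.12, 0], "spin": 0, "hand": 0.7}, {"travel": [0.048, -0.16, 0], "spin": 0, "hand": 0.7}, {"travel": [0.053, -0.176, 0.002], "spin": 0, "hand": 0.7}]'

```text
clock: 16.65
tcp_pos: [0.4517, 0.069, 0.1264]
orientation: [180.0, 0.0, 84.1]
force: [1.0, -0.6, -3.6]
grip_width: 0.026
```

Call:
servo_tool --commands '[{"travel": [0, 0, 0], "spin": 0, "hand": 0.7}, {"travel": [0, 0, 0.0], "spin": 0, "hand": 0.7}]'

```text
clock: 16.9
tcp_pos: [0.4544, 0.068, 0.1262]
orientation: [179.9, -0.0, 84.0]
force: [0.6, 0.3, -3.5]
grip_width: 0.0259
```

```bash
python3 -c "
from h import *
d=snap('wrist','w16.png');d=snap('side','s16.png');st();go(.455,.069,.035)"
```

```text
{'clock': 17.0, 'tcp_pos': [0.4542, 0.0681, 0.1259], 'orientation': [179.9852, -0.0273, 83.9856], 'force': [0.0646, 0.2838, -4.3133], 'grip_width': 0.0257}
{'clock': 17.0, 'tcp_pos': [0.4542, 0.0681, 0.1259], 'orientation': [179.9852, -0.0273, 83.9856], 'force': [0.0646, 0.2838, -4.3133], 'grip_width': 0.0257}
travel [0.001, 0.0007, 0.0909] spin 0.0 dist 0.091
```

View pics/w16.png

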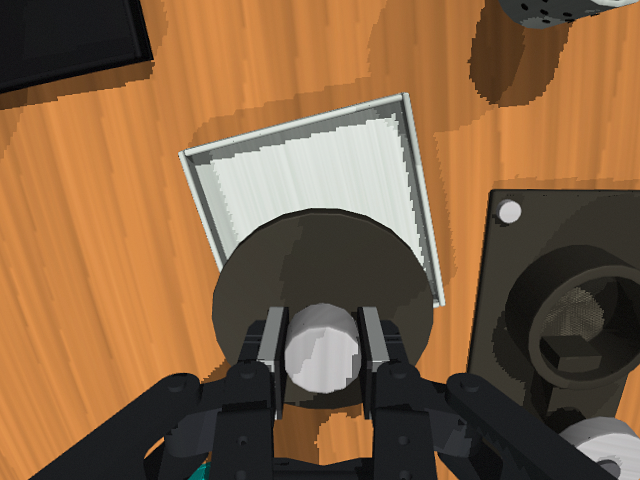

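```bash
python3 -c "
from h import *
d=snap('wrist')
c=onz(d,[(180,152),(406,94),(442,305)],.018);print(c,(c[0]+c[2])/2)
cv2.imwrite('pics/ch16.png',cv2.resize(d['img'][180:460,460:640,::-1],None,fx=2,fy=2))"
```

```text
[[0.37629629 0.13049143 0.018     ]
 [0.51052021 0.14876652 0.018     ]
 [0.52875059 0.01288634 0.018     ]] [0.45252344 0.07168888 0.018     ]
```

View pics/ch16.png

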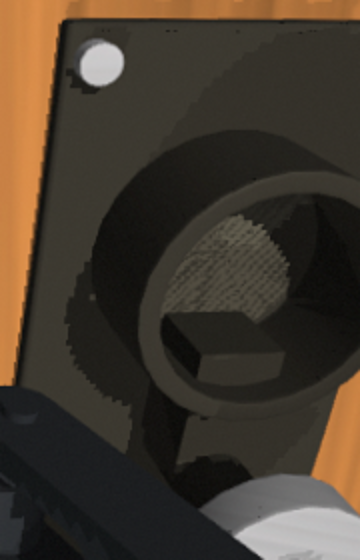

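Call:
servo_tool --commands '[{"travel": [0.002, -0.001, 0.03], "spin": 0, "hand": 0.7}, {"travel": [0.002, -0.001, 0.06], "spin": 0, "hand": 0.7}, {"travel": [0.002, -0.001, 0.085], "spin": 0, "hand": 0.7}, {"travel": [0.002, -0.001, 0.094], "spin": 0, "hand": 0.7}, {"travel": [0.002, -0.001, 0.095], "spin": 0, "hand": 0.7}]'

```text
clock: 17.68
tcp_pos: [0.4526, 0.0705, 0.0307]
orientation: [-180.0, -0.0, 84.0]
force: [0.5, 0.3, -3.8]
grip_width: 0.0261
```

Call:
servo_tool --commands '[{"travel": [0, 0, 0.002], "spin": 0, "hand": 0.7}, {"travel": [0, 0, 0.003], "spin": 0, "hand": 0.7}]'

```text
clock: 17.92
tcp_pos: [0.453, 0.0705, 0.0285]
orientation: [179.9, -0.0, 84.0]
force: [-0.1, 1.0, 10.9]
grip_width: 0.0263
```

Call:
servo_tool --commands '[{"travel": [0, 0, 0], "spin": 0, "hand": 0.2}, {"travel": [0, 0, 0], "spin": 0, "hand": -0.1}, {"travel": [0, 0, -0.03], "spin": 0, "hand": -0.2}, {"travel": [0, 0, -0.08], "spin": 0, "hand": -0.2}, {"travel": [0, 0, -0.13], "spin": 0, "hand": -0.2}]'

```text
clock: 18.55
tcp_pos: [0.4522, 0.0706, 0.1594]
orientation: [-180.0, -0.0, 84.1]
force: [0.7, -0.7, 0.0]
grip_width: 0.0509
```

```bash
python3 -c "
from h import *
d=snap('wrist','w17.png');st();go(.598,.208,.2)"
```

```text
{'clock': 18.6, 'tcp_pos': [0.4547, 0.0716, 0.165], 'orientation': [179.6477, -0.0806, 84.0908], 'force': [4.4196, 1.5807, 8.2869], 'grip_width': 0.0511}
{'clock': 18.6, 'tcp_pos': [0.4547, 0.0716, 0.165], 'orientation': [179.6477, -0.0806, 84.0908], 'force': [4.4196, 1.5807, 8.2869], 'grip_width': 0.0511}
travel [0.1504, 0.1287, -0.034] spin 0.0 dist 0.201
```

View pics/w17.png

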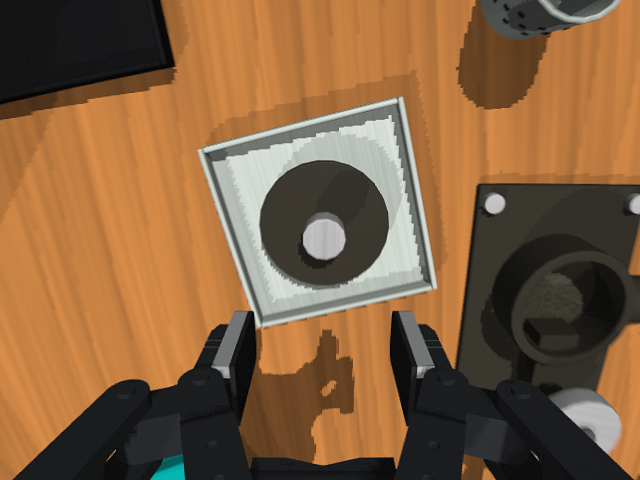

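```bash
python3 -c "
from h import *
go(.61,.03,.22)"
```

```text
{'clock': 18.6, 'tcp_pos': [0.4547, 0.0716, 0.165], 'orientation': [179.6477, -0.0806, 84.0908], 'force': [4.4196, 1.5807, 8.2869], 'grip_width': 0.0511}
travel [-0.0254, 0.1591, -0.0541] spin 0.0 dist 0.17
```

Call:
servo_tool --commands '[{"travel": [-0.005, 0.04, -0.02], "spin": 0, "hand": -0.5}, {"travel": [-0.013, 0.08, -0.054], "spin": 0, "hand": -0.9}, {"travel": [-0.02, 0.125, -0.054], "spin": 0, "hand": -0.9}, {"travel": [-0.025, 0.159, -0.054], "spin": 0, "hand": -0.9}, {"travel": [-0.025, 0.159, -0.054], "spin": 0, "hand": -0.9}]'

```text
clock: 19.23
tcp_pos: [0.6096, 0.0283, 0.2113]
orientation: [-180.0, -0.0, 83.9]
force: [-0.3, -0.0, 0.1]
grip_width: 0.0811
```

```bash
python3 -c "
from h import *
d=snap('wrist','w18.png');st()"
```

```text
{'clock': 19.275, 'tcp_pos': [0.6083, 0.029, 0.2114], 'orientation': [-179.9587, -0.0303, 84.006], 'force': [-0.8148, -0.2822, 0.3877], 'grip_width': 0.0811}
```

View pics/w18.png

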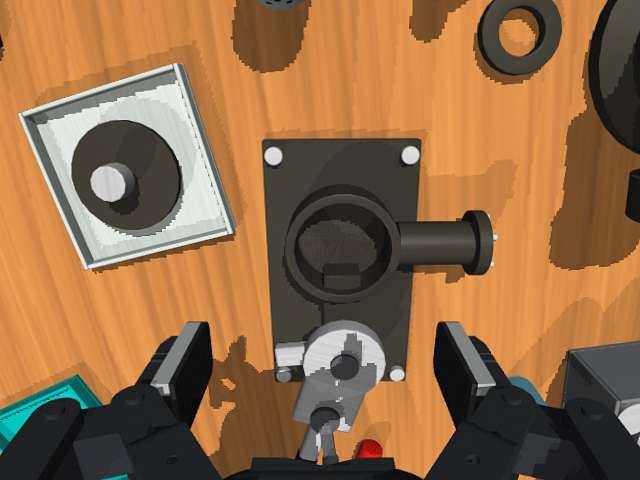

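```bash
python3 -c "
from h import *
d=snap('wrist','w19.png')
im=d['img'][170:320,270:420,::-1].astype(float)
im=np.clip(im*2.5,0,255).astype(np.uint8)
cv2.imwrite('pics/w19c.png',cv2.resize(im,None,fx=4,fy=4,interpolation=cv2.INTER_CUBIC))
st()"
```

```text
{'clock': 19.325, 'tcp_pos': [0.6077, 0.0293, 0.2115], 'orientation': [-179.9613, -0.0184, 84.0473], 'force': [0.3418, 0.3354, -0.1005], 'grip_width': 0.0808}
```

View pics/w19c.png

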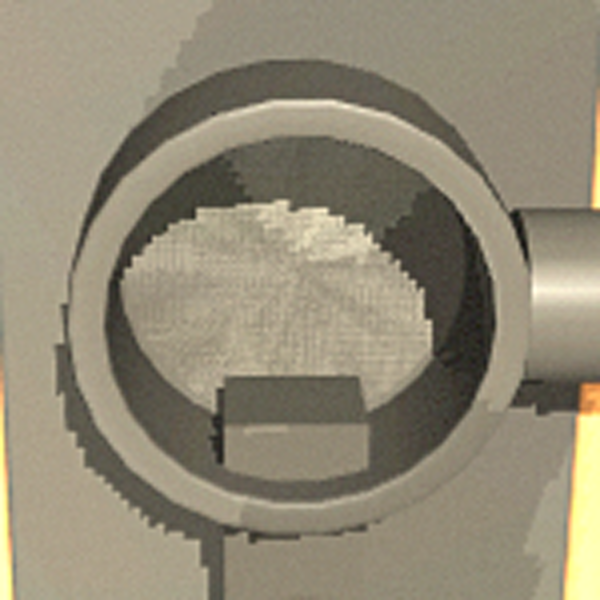

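```bash
python3 - <<'E'
from h import *
d=snap('wrist')
f=lambda x,y:(270+x/4,170+y/4)
c=onz(d,[f(68,315),f(530,315),f(300,98),f(298,533)],.045);print(c,(c[0]+c[1])/2,(c[2]+c[3])/2,np.linalg.norm(c[0]-c[1]),np.linalg.norm(c[2]-c[3]))
ci=onz(d,[f(107,310),f(494,310),f(298,134),f(298,502)],.045);print((ci[0]+ci[1])/2,(ci[2]+ci[3])/2,np.linalg.norm(ci[0]-ci[1]),np.linalg.norm(ci[2]-ci[3]))
print('web bottom',onz(d,[f(225,378),f(360,378)],.008))
for z in(.015,.02,.025,.03): print(z,onz(d,[f(222,425),f(370,425),f(298,480)],z)[:,:2].round(4).tolist())
# bolts heads base plate 
b=onz(d,[(273,156),(411,155),(284,375),(397,374)],.012);print(b,b.mean(0))
v=b[1]-b[0];print(np.degrees(np.arctan2(v[1],v[0])))
E
```

```text
[[ 0.57721049  0.0039186   0.045     ]
 [ 0.66689826 -0.00549271  0.045     ]
 [ 0.62595766  0.04215841  0.045     ]
 [ 0.61766213 -0.04801007  0.045     ]] [ 0.62205438 -0.00078705  0.045     ] [ 0.6218099  -0.00292583  0.045     ] 0.09018019944903276 0.0905492668980688
[6.22415576e-01 2.20404770e-04 4.50000000e-02] [ 0.62162362 -0.00284166  0.045     ] 0.07543055475002183 0.07661413049614384
web bottom [[ 0.60502898 -0.02748905  0.008     ]
 [ 0.63472889 -0.03061327  0.008     ]]
0.015 [[0.6035, -0.0356], [0.6357, -0.039], [0.6189, -0.0506]]
0.02 [[0.6037, -0.0334], [0.6354, -0.0368], [0.6188, -0.0482]]
0.025 [[0.6039, -0.0312], [0.6352, -0.0345], [0.6188, -0.0458]]
0.03 [[0.6041, -0.029], [0.6349, -0.0323], [0.6188, -0.0433]]
[[ 0.57214097  0.07216941  0.012     ]
 [ 0.68274505  0.06152671  0.012     ]
 [ 0.55253647 -0.13703975  0.012     ]
 [ 0.66194386 -0.14757063  0.012     ]] [ 0.61734159 -0.03772856  0.012     ]
-5.49627410392865
```

```bash
python3 -c "
from h import *
go(.598,.205,.2)"
```

```text
{'clock': 19.375, 'tcp_pos': [0.6074, 0.0295, 0.2118], 'orientation': [-179.9745, -0.0036, 84.0697], 'force': [-0.6332, -0.8487, 0.1189], 'grip_width': 0.0809}
travel [0.1736, -0.0275, 0.0118] spin 0.0 dist 0.176
```

Call:
servo_tool --commands '[{"travel": [0.04, -0.006, 0], "spin": 0, "hand": -0.9}, {"travel": [0.09, -0.014, 0], "spin": 0, "hand": -0.9}, {"travel": [0.14, -0.022, 0], "spin": 0, "hand": -0.9}, {"travel": [0.165, -0.026, 0], "spin": 0, "hand": -0.9}, {"travel": [0.165, -0.026, 0], "spin": 0, "hand": -0.9}]'

```text
clock: 20.0
tcp_pos: [0.5979, 0.1986, 0.2123]
orientation: [180.0, -0.0, 84.3]
force: [-0.2, -0.5, -0.7]
grip_width: 0.0811
```

```bash
python3 -c "
from h import *
d=snap('wrist','w20.png');st()"
```

```text
{'clock': 20.05, 'tcp_pos': [0.5985, 0.1967, 0.2121], 'orientation': [179.9828, 0.0082, 84.1575], 'force': [0.0314, -0.6772, 0.4834], 'grip_width': 0.0809}
```

View pics/w20.png

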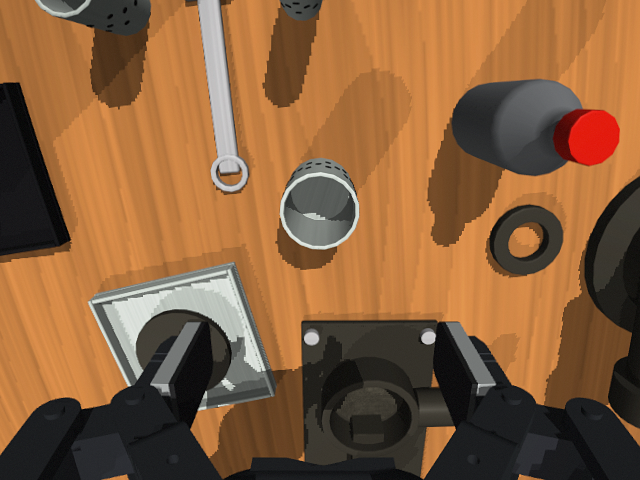

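```bash
cat >> h.py <<'E'
def circ(d,z,l,r,t,b,cx,cy):
    c=onz(d,[(l,cy),(r,cy),(cx,t),(cx,b)],z)
    m1=(c[0]+c[1])/2;m2=(c[2]+c[3])/2
    # intersect: average
    print('hor',np.round(m1,4),np.linalg.norm(c[0]-c[1]).round(4),'ver',np.round(m2,4),np.linalg.norm(c[2]-c[3]).round(4))
    return (m1+m2)/2
E
python3 - <<'E'
from h import *
d=snap('wrist','w21.png')
im=d['img'][160:260,270:370,::-1];cv2.imwrite('pics/w21c.png',cv2.resize(im,None,fx=6,fy=6,interpolation=cv2.INTER_CUBIC))
c=circ(d,.072,281,358.5,172,248,320,210)
go(c[0],c[1],.046)
E
```

```text
hor [0.5978 0.2064 0.072 ] 0.0536 ver [0.5979 0.2056 0.072 ] 0.0543
{'clock': 20.1, 'tcp_pos': [0.5989, 0.1954, 0.212], 'orientation': [179.9859, 0.0348, 84.0605], 'force': [0.409, -0.4424, -0.4259], 'grip_width': 0.0809}
travel [0.0105, -0.0021, 0.166] spin 0.0 dist 0.166
```

View pics/w21c.png

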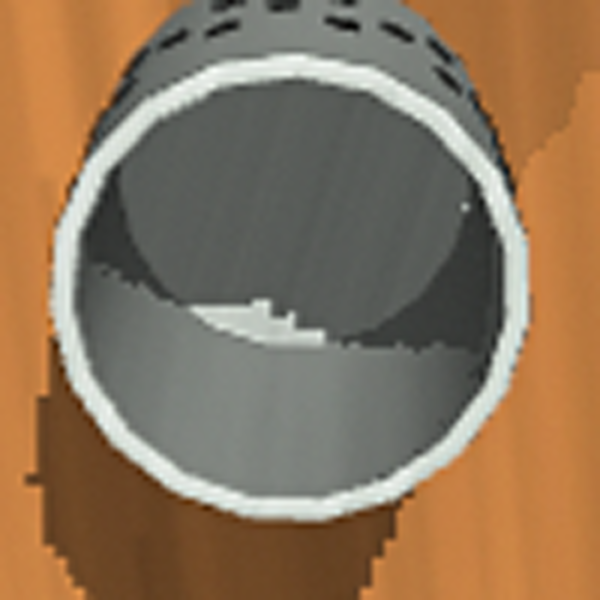

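Call:
servo_tool --commands '[{"travel": [0.012, -0.003, 0.04], "spin": 0, "hand": -0.9}, {"travel": [0.012, -0.003, 0.09], "spin": 0, "hand": -0.9}, {"travel": [0.012, -0.003, 0.135], "spin": 0, "hand": -0.9}, {"travel": [0.012, -0.003, 0.162], "spin": 0, "hand": -0.9}, {"travel": [0.012, -0.003, 0.166], "spin": 0, "hand": -0.9}]'

```text
clock: 20.72
tcp_pos: [0.5967, 0.2063, 0.0443]
orientation: [-179.9, 0.1, 84.0]
force: [1.1, 0.4, 1.8]
grip_width: 0.0813
```

Call:
servo_tool --commands '[{"travel": [0, 0, 0], "spin": 0, "hand": -0.4}, {"travel": [0, 0, 0], "spin": 0, "hand": -0.2}, {"travel": [0, 0, 0], "spin": 0, "hand": -0.2}, {"travel": [0, 0, 0], "spin": 0, "hand": -0.2}]' --newtons 30

```text
clock: 21.22
tcp_pos: [0.5984, 0.2081, 0.0474]
orientation: [179.9, -0.0, 84.0]
force: [-2.0, -2.7, 8.3]
grip_width: 0.0539
```

```bash
python3 -c "
from h import *
d=snap('wrist','w22.png');st()"
```

```text
{'clock': 21.275, 'tcp_pos': [0.5984, 0.2081, 0.0474], 'orientation': [179.8787, -0.0215, 84.0216], 'force': [-1.905, -1.6185, 8.2328], 'grip_width': 0.0536}
```

View pics/w22.png

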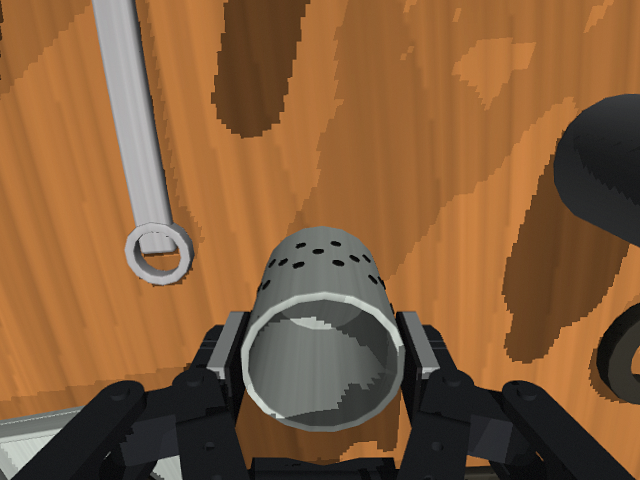

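```bash
python3 -c "
from h import *
d=snap('wrist')
c=circ(d,.072,243,404,293,431,323,365)
s=st();o=c-s['tcp_pos'];print(o)
t=np.array([.6226,.003])-o[:2]
go(t[0],t[1],.15)"
```

```text
hor [0.599  0.2084 0.072 ] 0.0534 ver [0.5987 0.2076 0.072 ] 0.0545
{'clock': 21.325, 'tcp_pos': [0.5984, 0.2081, 0.0474], 'orientation': [179.8819, -0.0205, 84.0187], 'force': [-0.6839, -2.0157, 8.8254], 'grip_width': 0.054}
[ 4.63727628e-04 -9.97727392e-05  2.46011338e-02]
{'clock': 21.325, 'tcp_pos': [0.5984, 0.2081, 0.0474], 'orientation': [179.8819, -0.0205, 84.0187], 'force': [-0.6839, -2.0157, 8.8254], 'grip_width': 0.054}
travel [-0.2014, 0.0452, -0.1026] spin 0.0 dist 0.23
```

Call:
servo_tool --commands '[{"travel": [0, 0, -0.03], "spin": 0, "hand": -0.2}, {"travel": [0, 0, -0.08], "spin": 0, "hand": -0.2}, {"travel": [-0.03, 0.007, -0.11], "spin": 0, "hand": -0.2}, {"travel": [-0.075, 0.017, -0.11], "spin": 0, "hand": -0.2}, {"travel": [-0.12, 0.027, -0.11], "spin": 0, "hand": -0.2}]'

```text
clock: 21.95
tcp_pos: [0.6122, 0.0847, 0.157]
orientation: [179.9, 0.0, 84.1]
force: [1.2, -0.3, -3.8]
grip_width: 0.054
```

```bash
python3 -c "
from h import *
go(.622,.003,.15,84)"
```

```text
{'clock': 21.95, 'tcp_pos': [0.6122, 0.0847, 0.157], 'orientation': [179.9049, 0.002, 84.0655], 'force': [1.1582, -0.3409, -3.7593], 'grip_width': 0.054}
travel [-0.0802, 0.0182, 0.007] spin 0.001 dist 0.083
```

Call:
servo_tool --commands '[{"travel": [-0.035, 0.008, 0], "spin": 0, "hand": -0.2}, {"travel": [-0.065, 0.015, 0], "spin": 0, "hand": -0.2}, {"travel": [-0.08, 0.018, 0.007], "spin": 0, "hand": -0.2}, {"travel": [-0.08, 0.018, 0.007], "spin": 0, "hand": -0.2}, {"travel": [-0.08, 0.018, 0.007], "spin": 0, "hand": -0.2}]'

```text
clock: 22.58
tcp_pos: [0.6214, 0.0062, 0.149]
orientation: [-180.0, -0.0, 84.1]
force: [-0.2, 0.4, -2.8]
grip_width: 0.0539
```

```bash
python3 -c "
from h import *
snap('wrist','w23.png')
go(.622,.003,.0595,84)"
```

```text
{'clock': 22.625, 'tcp_pos': [0.6214, 0.0062, 0.149], 'orientation': [179.9951, -0.042, 84.1436], 'force': [0.2261, 0.3781, -2.3157], 'grip_width': 0.0539}
travel [-0.0032, 0.0009, 0.0895] spin 0.003 dist 0.09
```

View pics/w23.png

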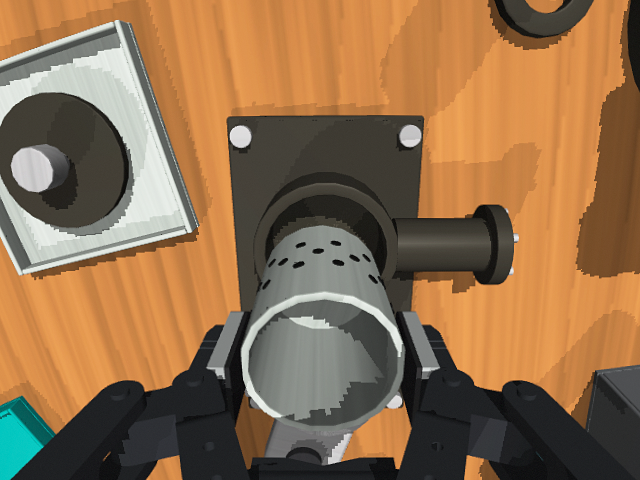

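Call:
servo_tool --commands '[{"travel": [-0.003, 0.001, 0.02], "spin": 0, "hand": -0.2}, {"travel": [-0.003, 0.001, 0.045], "spin": 0, "hand": -0.2}, {"travel": [-0.003, 0.001, 0.07], "spin": 0, "hand": -0.2}, {"travel": [-0.003, 0.001, 0.085], "spin": 0, "hand": -0.2}, {"travel": [-0.003, 0.001, 0.09], "spin": 0, "hand": -0.2}]'

```text
clock: 23.25
tcp_pos: [0.6217, 0.0018, 0.0576]
orientation: [-179.9, -0.0, 84.1]
force: [-0.6, 0.6, -2.1]
grip_width: 0.0536
```

Call:
servo_tool --commands '[{"travel": [0, 0, 0.003], "spin": 0, "hand": -0.2}, {"travel": [0, 0, 0.003], "spin": 0, "hand": -0.2}]'

```text
clock: 23.5
tcp_pos: [0.6225, 0.0015, 0.0563]
orientation: [180.0, -0.0, 84.0]
force: [0.3, -0.3, -2.8]
grip_width: 0.0538
```

Call:
servo_tool --commands '[{"travel": [0, 0, 0.001], "spin": 0, "hand": -0.2}, {"travel": [0, 0, 0.0015], "spin": 0, "hand": -0.2}]'

```text
clock: 23.75
tcp_pos: [0.6227, 0.0015, 0.0554]
orientation: [179.9, 0.0, 84.0]
force: [-6.4, -1.2, 14.0]
grip_width: 0.0539
```

Call:
servo_tool --commands '[{"travel": [0, 0, 0], "spin": 0, "hand": -0.4}, {"travel": [0, 0, 0], "spin": 0, "hand": -0.6}, {"travel": [0, 0, -0.03], "spin": 0, "hand": -0.6}, {"travel": [0, 0, -0.09], "spin": 0, "hand": -0.6}, {"travel": [0, 0, -0.15], "spin": 0, "hand": -0.6}]'

```text
clock: 24.38
tcp_pos: [0.6219, 0.0015, 0.206]
orientation: [-180.0, -0.0, 84.0]
force: [1.3, -0.7, 0.9]
grip_width: 0.0682
```

```bash
python3 -c "
from h import *
d=snap('wrist','w24.png')
snap('side','s24.png')
go(.465,.365,.22,84)"
```

```text
{'clock': 24.475, 'tcp_pos': [0.6251, 0.0021, 0.2112], 'orientation': [179.4682, -0.057, 84.0343], 'force': [0.0299, 0.3247, -0.3034], 'grip_width': 0.0684}
travel [0.3443, -0.1969, -0.0103] spin 0.001 dist 0.397
```

View pics/w24.png

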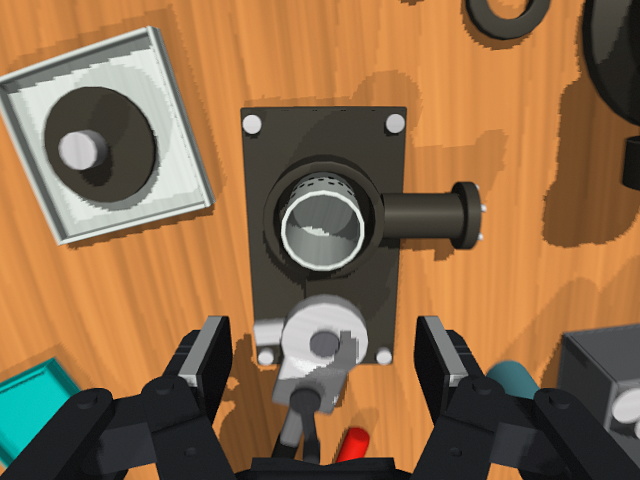

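View pics/s24.png

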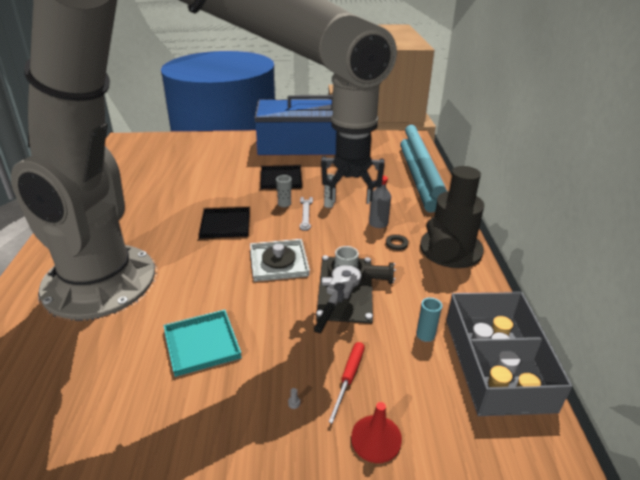

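Call:
servo_tool --commands '[{"travel": [0.05, -0.028, -0.01], "spin": 0, "hand": -0.5}, {"travel": [0.1, -0.057, -0.01], "spin": 0, "hand": -0.5}, {"travel": [0.155, -0.089, -0.01], "spin": 0, "hand": -0.5}, {"travel": [0.21, -0.12, -0.01], "spin": 0, "hand": -0.5}, {"travel": [0.26, -0.149, -0.01], "spin": 0, "hand": -0.5}]'

```text
clock: 25.1
tcp_pos: [0.5001, 0.2773, 0.2147]
orientation: [180.0, -0.0, 84.0]
force: [0.8, 0.2, -0.3]
grip_width: 0.0642
```

```bash
python3 -c "
from h import *
go(.465,.36,.22,84)"
```

```text
{'clock': 25.1, 'tcp_pos': [0.5001, 0.2773, 0.2147], 'orientation': [179.9548, -0.0188, 84.0385], 'force': [0.7934, 0.155, -0.3235], 'grip_width': 0.0642}
travel [0.0786, -0.0435, -0.0053] spin 0.001 dist 0.09
```

Call:
servo_tool --commands '[{"travel": [0.03, -0.017, -0.002], "spin": 0, "hand": -0.5}, {"travel": [0.06, -0.033, -0.005], "spin": 0, "hand": -0.5}, {"travel": [0.077, -0.042, -0.005], "spin": 0, "hand": -0.5}, {"travel": [0.077, -0.042, -0.005], "spin": 0, "hand": -0.5}, {"travel": [0.077, -0.042, -0.005], "spin": 0, "hand": -0.5}]'

```text
clock: 25.72
tcp_pos: [0.468, 0.3552, 0.2191]
orientation: [180.0, 0.0, 84.0]
force: [0.2, -0.6, -0.5]
grip_width: 0.0641
```

```bash
python3 -c "
from h import *
d=snap('wrist','w25.png')
st()"
```

```text
{'clock': 25.775, 'tcp_pos': [0.4681, 0.3551, 0.2191], 'orientation': [179.9944, 0.0363, 83.9369], 'force': [0.2703, 0.0892, 0.3506], 'grip_width': 0.0639}
```

View pics/w25.png

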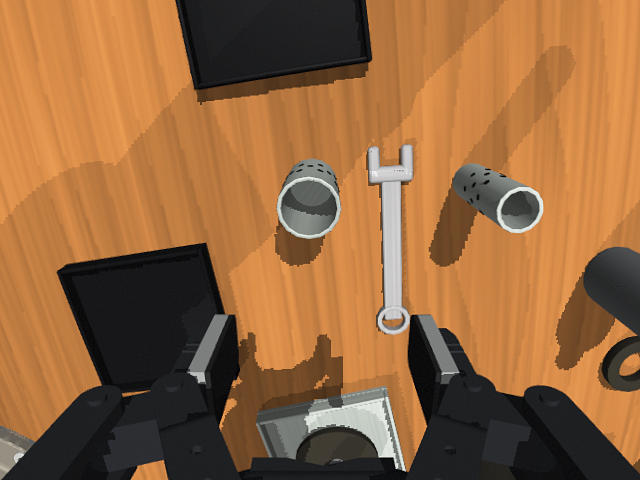

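```bash
python3 -c "
from h import *
d=snap('wrist','w26.png')
im=d['img'][150:250,260:360,::-1];cv2.imwrite('pics/w26c.png',cv2.resize(im,None,fx=6,fy=6,interpolation=cv2.INTER_CUBIC))
c=circ(d,.086,277,340,176,238.5,308.5,207.5)
e=circ(d,.1,497,543,187,232.5,520,210)
go(c[0],c[1],.066)"
```

```text
hor [0.4603 0.3692 0.086 ] 0.0424 ver [0.4603 0.3688 0.086 ] 0.0433
hor [0.5977 0.3568 0.1   ] 0.031 ver [0.5976 0.3567 0.1   ] 0.0309
{'clock': 25.825, 'tcp_pos': [0.4681, 0.3552, 0.2192], 'orientation': [179.9918, 0.0285, 83.9327], 'force': [-0.1224, 0.5026, 0.2519], 'grip_width': 0.0641}
travel [0.013, -0.0092, 0.1532] spin 0.0 dist 0.154
```

View pics/w26c.png

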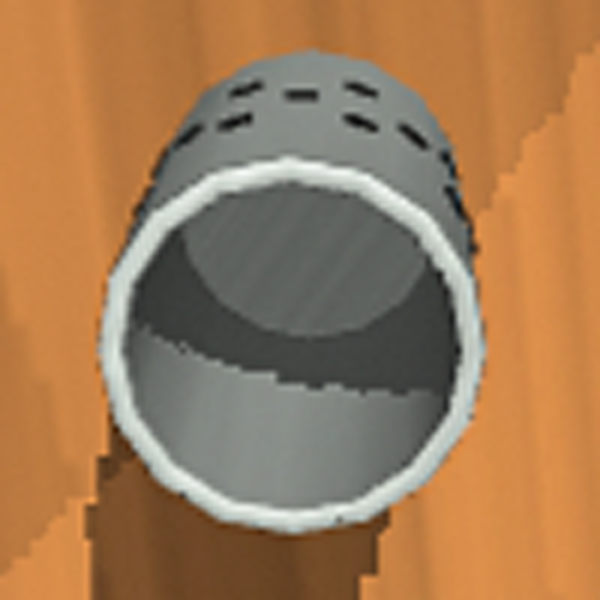

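Call:
servo_tool --commands '[{"travel": [0.013, -0.009, 0.04], "spin": 0, "hand": -0.5}, {"travel": [0.013, -0.009, 0.085], "spin": 0, "hand": -0.5}, {"travel": [0.013, -0.009, 0.125], "spin": 0, "hand": -0.5}, {"travel": [0.013, -0.009, 0.15], "spin": 0, "hand": -0.5}, {"travel": [0.013, -0.009, 0.153], "spin": 0, "hand": -0.5}]'

```text
clock: 26.45
tcp_pos: [0.4595, 0.3689, 0.0649]
orientation: [-179.9, 0.1, 84.0]
force: [0.2, 0.5, 0.0]
grip_width: 0.0641
```

Call:
servo_tool --commands '[{"travel": [0, 0, 0], "spin": 0, "hand": -0.2}, {"travel": [0, 0, 0], "spin": 0, "hand": 0.1}, {"travel": [0, 0, 0], "spin": 0, "hand": 0.15}, {"travel": [0, 0, 0], "spin": 0, "hand": 0.15}]'

```text
clock: 26.95
tcp_pos: [0.4603, 0.3707, 0.0677]
orientation: [179.9, -0.1, 84.0]
force: [-1.6, -0.4, 7.9]
grip_width: 0.0438
```

```bash
python3 -c "
from h import *
d=snap('wrist','w27.png')
st()"
```

```text
{'clock': 27.0, 'tcp_pos': [0.4603, 0.3707, 0.0678], 'orientation': [179.9054, -0.0654, 84.0262], 'force': [-2.0591, -1.7369, 8.6085], 'grip_width': 0.0433}
```

View pics/w27.png

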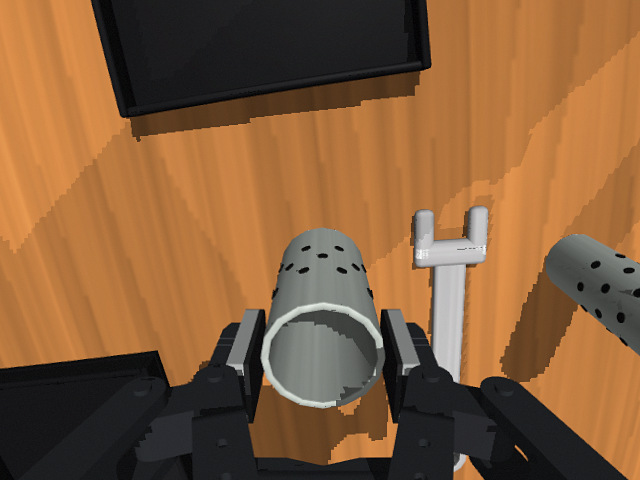

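```bash
python3 -c "
from h import *
d=snap('wrist')
c=circ(d,.086,261,384.5,303,407,322.5,355)
s=st();print(c-s['tcp_pos'])
d=cv2.imread('pics/w27.png')[290:420,240:400];cv2.imwrite('pics/w27c.png',cv2.resize(d,None,fx=5,fy=4.5))"
```

```text
hor [0.4606 0.3707 0.086 ] 0.0427 ver [0.4604 0.3696 0.086 ] 0.0425
{'clock': 27.05, 'tcp_pos': [0.4603, 0.3707, 0.0677], 'orientation': [179.9058, -0.0644, 84.0267], 'force': [-1.5641, -1.3784, 8.7592], 'grip_width': 0.0433}
[ 0.00021597 -0.00062448  0.01825075]
```

Call:
servo_tool --commands '[{"travel": [0, 0, -0.03], "spin": 0, "hand": 0.15}, {"travel": [0, 0, -0.08], "spin": 0, "hand": 0.15}, {"travel": [0, 0, -0.125], "spin": 0, "hand": 0.15}, {"travel": [-0.04, 0.02, -0.14], "spin": 0, "hand": 0.15}, {"travel": [-0.09, 0.045, -0.14], "spin": 0, "hand": 0.15}]'

```text
clock: 27.68
tcp_pos: [0.4956, 0.2764, 0.2086]
orientation: [179.8, -0.1, 84.2]
force: [-0.4, -0.8, -3.0]
grip_width: 0.0434
```

```bash
python3 -c "
from h import *
go(.623,.0015,.205,84)"
```

```text
{'clock': 27.675, 'tcp_pos': [0.4956, 0.2764, 0.2086], 'orientation': [179.8243, -0.1109, 84.1669], 'force': [-0.4222, -0.7744, -3.0125], 'grip_width': 0.0434}
travel [-0.2605, 0.1547, 0.0036] spin 0.003 dist 0.303
```

View pics/w27c.png

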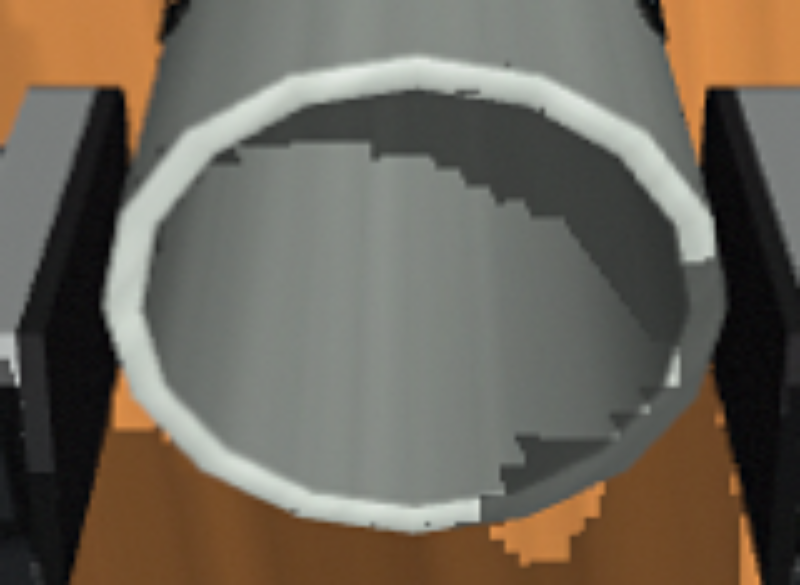

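Call:
servo_tool --commands '[{"travel": [-0.05, 0.03, 0.002], "spin": 0, "hand": 0.15}, {"travel": [-0.1, 0.06, 0.002], "spin": 0, "hand": 0.15}, {"travel": [-0.15, 0.089, 0.002], "spin": 0, "hand": 0.15}, {"travel": [-0.2, 0.119, 0.002], "spin": 0, "hand": 0.15}, {"travel": [-0.235, 0.14, 0.002], "spin": 0, "hand": 0.15}]'

```text
clock: 28.3
tcp_pos: [0.6107, 0.0247, 0.2049]
orientation: [180.0, 0.0, 83.9]
force: [0.2, 1.2, -2.7]
grip_width: 0.0432
```

```bash
python3 -c "
from h import *
go(.623,.0025,.155,84)"
```

```text
{'clock': 28.3, 'tcp_pos': [0.6107, 0.0247, 0.2049], 'orientation': [179.953, 0.0334, 83.9054], 'force': [0.1631, 1.1801, -2.6832], 'grip_width': 0.0432}
travel [-0.0207, 0.0146, 0.0499] spin -0.002 dist 0.056
```

Call:
servo_tool --commands '[{"travel": [-0.012, 0.008, 0], "spin": 0, "hand": 0.15}, {"travel": [-0.021, 0.0145, 0.015], "spin": 0, "hand": 0.15}, {"travel": [-0.021, 0.0145, 0.035], "spin": 0, "hand": 0.15}, {"travel": [-0.021, 0.0145, 0.045], "spin": 0, "hand": 0.15}, {"travel": [-0.021, 0.0145, 0.045], "spin": 0, "hand": 0.15}]'

```text
clock: 28.92
tcp_pos: [0.6213, 0.0065, 0.1582]
orientation: [-179.9, -0.0, 84.1]
force: [0.4, 0.9, -2.0]
grip_width: 0.043
```

```bash
python3 -c "
from h import *
d=snap('wrist','w28.png')
snap('scene','sc28.png');snap('side','s28.png')
a=cv2.imread('pics/sc28.png')[190:290,240:340];b=cv2.imread('pics/s28.png')[190:290,297:397]
cv2.imwrite('pics/c28.png',np.hstack([cv2.resize(a,None,fx=4,fy=4),cv2.resize(b,None,fx=4,fy=4)]))
go(.623,.0025,.155,84)"
```

```text
{'clock': 29.075, 'tcp_pos': [0.6224, 0.0061, 0.1598], 'orientation': [179.9614, -0.015, 84.0787], 'force': [-0.4244, 0.2233, -2.7476], 'grip_width': 0.0434}
travel [-0.0035, 0.001, 0.0048] spin 0.001 dist 0.006
```

View pics/w28.png

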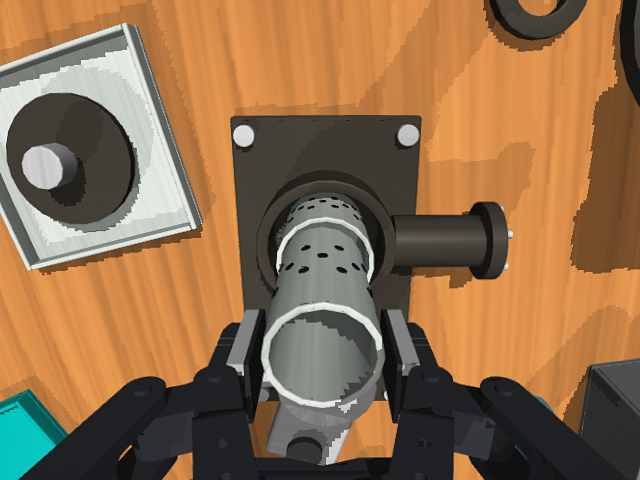

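View pics/c28.png

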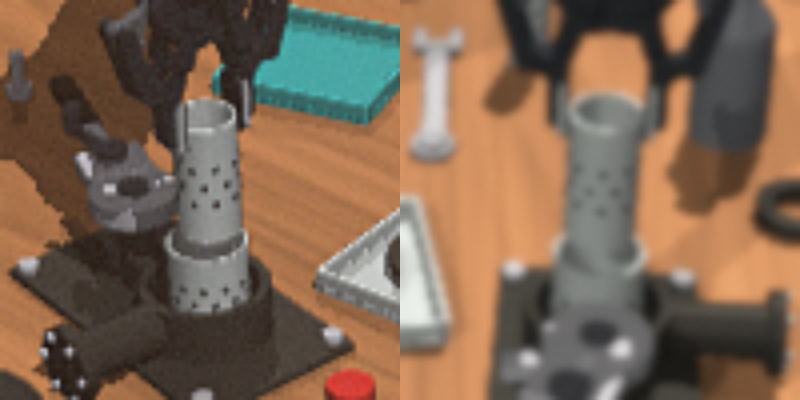

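```bash
python3 -c "
from h import *
a=cv2.imread('pics/w28.png')[190:300,260:390];cv2.imwrite('pics/w28c.png',cv2.resize(a,None,fx=6,fy=5))
"
```

```text
(no output)
```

View pics/w28c.png

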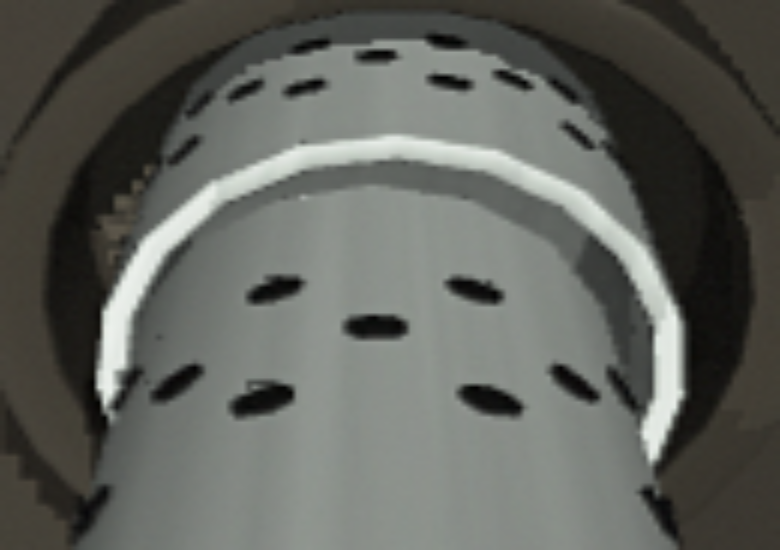

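```bash
cat >> h.py <<'E'
from scipy.optimize import least_squares
def fitc(d,pts,z,r):
    P=onz(d,pts,z)[:,:2]
    q=least_squares(lambda c:np.hypot(*(P-c).T)-r,P.mean(0)).x
    q2=least_squares(lambda c:np.hypot(*(P-c[:2]).T)-c[2],np.r_[P.mean(0),r]).x
    print('fixed',q.round(4),'free',q2.round(4)); return q
E
python3 -c "
from h import *
d=snap('wrist')
p=[(97,375),(103,320),(140,245),(215,182),(300,145),(397,135),(500,150),(590,200),(650,270),(683,330),(684,390)]
p=[(260+x/6,190+y/5) for x,y in p]
q=fitc(d,p,.08,.028)
c=circ(d,.1598-.0678+.086,261,384.5,303,407,322.5,355)
s=st();print(c[:2]-q)
"
```

```text
fixed [ 6.233e-01 -6.000e-04] free [ 6.234e-01 -3.000e-04  2.780e-02]
hor [0.6227 0.006  0.178 ] 0.0427 ver [0.6225 0.0049 0.178 ] 0.0426
{'clock': 29.125, 'tcp_pos': [0.6224, 0.0059, 0.16], 'orientation': [179.9455, -0.0117, 84.0644], 'force': [0.0984, -0.6047, -2.0733], 'grip_width': 0.0434}
[-0.00075241  0.00597071]
```

Call:
servo_tool --commands '[{"travel": [-0.003, 0.001, 0], "spin": 0, "hand": 0.15}, {"travel": [-0.005, 0.001, 0.003], "spin": 0, "hand": 0.15}, {"travel": [-0.005, 0.001, 0.006], "spin": 0, "hand": 0.15}, {"travel": [-0.005, 0.001, 0.009], "spin": 0, "hand": 0.15}, {"travel": [-0.005, 0.001, 0.011], "spin": 0, "hand": 0.15}]'

```text
clock: 29.75
tcp_pos: [0.6225, 0.0005, 0.148]
orientation: [-180.0, -0.0, 84.0]
force: [-0.4, 0.1, -2.9]
grip_width: 0.0435
```

Call:
servo_tool --commands '[{"travel": [0, 0, 0.003], "spin": 0, "hand": 0.15}, {"travel": [0, 0, 0.006], "spin": 0, "hand": 0.15}, {"travel": [0, 0, 0.009], "spin": 0, "hand": 0.15}, {"travel": [0, 0, 0.012], "spin": 0, "hand": 0.15}]'

```text
clock: 30.25
tcp_pos: [0.6226, 0.0005, 0.1361]
orientation: [-180.0, -0.0, 84.0]
force: [-1.3, 1.3, -2.0]
grip_width: 0.0434
```

Call:
servo_tool --commands '[{"travel": [0, 0, 0.008], "spin": 0, "hand": 0.15}, {"travel": [0, 0, 0.016], "spin": 0, "hand": 0.15}, {"travel": [0, 0, 0.024], "spin": 0, "hand": 0.15}, {"travel": [0, 0, 0.032], "spin": 0, "hand": 0.15}, {"travel": [0, 0, 0.038], "spin": 0, "hand": 0.15}]'

```text
clock: 30.88
tcp_pos: [0.6225, 0.0005, 0.0977]
orientation: [-180.0, -0.0, 84.0]
force: [-0.2, 1.7, -1.1]
grip_width: 0.0434
```

Call:
servo_tool --commands '[{"travel": [0, 0, 0.005], "spin": 0, "hand": 0.15}, {"travel": [0, 0, 0.01], "spin": 0, "hand": 0.15}, {"travel": [0, 0, 0.012], "spin": 0, "hand": 0.15}, {"travel": [0, 0, 0.014], "spin": 0, "hand": 0.15}]'

```text
clock: 31.38
tcp_pos: [0.6227, 0.0005, 0.0843]
orientation: [180.0, -0.0, 84.0]
force: [0.9, 1.7, -2.1]
grip_width: 0.0433
```

```bash
python3 -c "
from h import *
d=snap('wrist','w29.png');st()"
```

```text
{'clock': 31.425, 'tcp_pos': [0.6226, 0.0004, 0.0841], 'orientation': [-179.9962, -0.0036, 84.0372], 'force': [0.9161, 0.8554, -2.1772], 'grip_width': 0.0429}
```

View pics/w29.png

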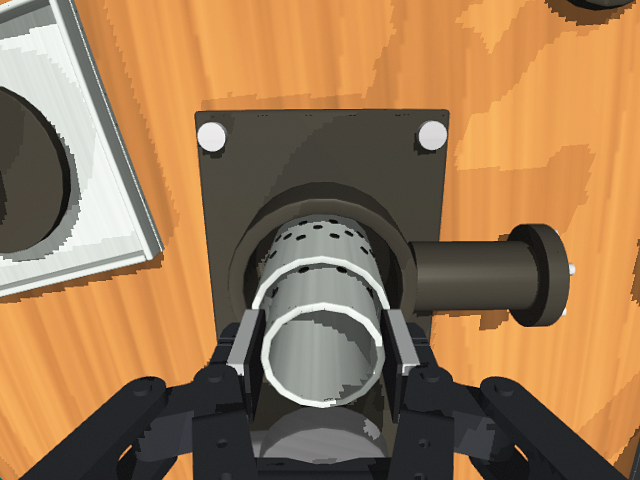

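Call:
servo_tool --commands '[{"travel": [0, 0, 0.002], "spin": 0, "hand": 0.15}, {"travel": [0, 0, 0.003], "spin": 0, "hand": 0.15}, {"travel": [0, 0, 0.004], "spin": 0, "hand": 0.15}]'

```text
clock: 31.8
tcp_pos: [0.6228, 0.0006, 0.0807]
orientation: [180.0, -0.0, 84.0]
force: [-5.4, 2.4, 14.1]
grip_width: 0.0434
```

Contact came at the predicted height (0.0808). I'll release, back off, and head to can4 at (0.598, 0.357).

Call:
servo_tool --commands '[{"travel": [0, 0, 0], "spin": 0, "hand": 0}, {"travel": [0, 0, 0], "spin": 0, "hand": -0.3}, {"travel": [0, 0, -0.03], "spin": 0, "hand": -0.3}, {"travel": [0, 0, -0.09], "spin": 0, "hand": -0.3}, {"travel": [0, 0, -0.15], "spin": 0, "hand": -0.3}]'

```text
clock: 32.42
tcp_pos: [0.6224, 0.0002, 0.2319]
orientation: [-180.0, -0.0, 84.0]
force: [1.3, -0.1, 1.0]
grip_width: 0.0556
```

```bash
python3 -c "
from h import *
d=snap('wrist','w30.png');go(.598,.35,.235,84)"
```

```text
{'clock': 32.475, 'tcp_pos': [0.6254, 0.001, 0.2404], 'orientation': [179.4928, -0.0543, 84.0408], 'force': [3.1005, 1.0032, 8.9751], 'grip_width': 0.0557}
travel [0.3443, -0.0635, 0.0051] spin 0.001 dist 0.35
```

View pics/w30.png

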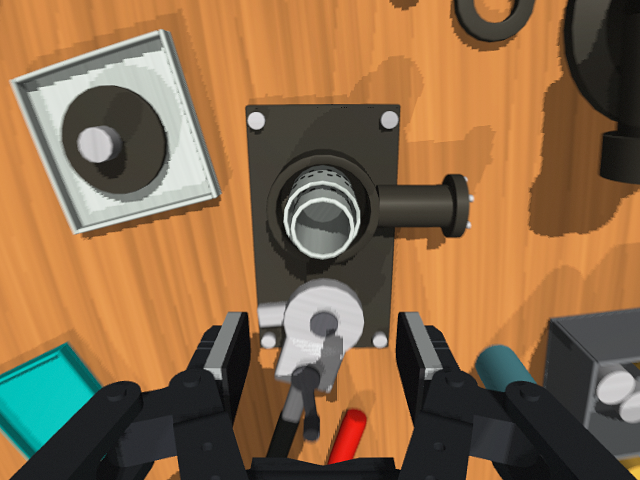

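Call:
servo_tool --commands '[{"travel": [0.055, -0.01, 0], "spin": 0, "hand": -0.3}, {"travel": [0.11, -0.02, 0], "spin": 0, "hand": -0.3}, {"travel": [0.17, -0.031, 0], "spin": 0, "hand": -0.3}, {"travel": [0.23, -0.042, 0], "spin": 0, "hand": -0.3}, {"travel": [0.285, -0.052, 0], "spin": 0, "hand": -0.3}]'

```text
clock: 33.1
tcp_pos: [0.6003, 0.2912, 0.2305]
orientation: [180.0, -0.0, 84.0]
force: [0.3, 0.7, -0.6]
grip_width: 0.0556
```

Call:
servo_tool --commands '[{"travel": [0.04, -0.007, 0], "spin": 0, "hand": -0.3}, {"travel": [0.06, -0.01, 0], "spin": 0, "hand": -0.3}, {"travel": [0.06, -0.01, 0], "spin": 0, "hand": -0.3}, {"travel": [0.06, -0.01, 0], "spin": 0, "hand": -0.3}]'

```text
clock: 33.6
tcp_pos: [0.5975, 0.3483, 0.2302]
orientation: [180.0, 0.1, 83.9]
force: [0.5, -0.9, 0.4]
grip_width: 0.0554
```

```bash
python3 -c "
from h import *
d=snap('wrist','w31.png');st()"
```

```text
{'clock': 33.65, 'tcp_pos': [0.5976, 0.3481, 0.2303], 'orientation': [179.975, 0.0495, 83.9179], 'force': [0.6331, 0.0718, -0.0315], 'grip_width': 0.0557}
```

View pics/w31.png

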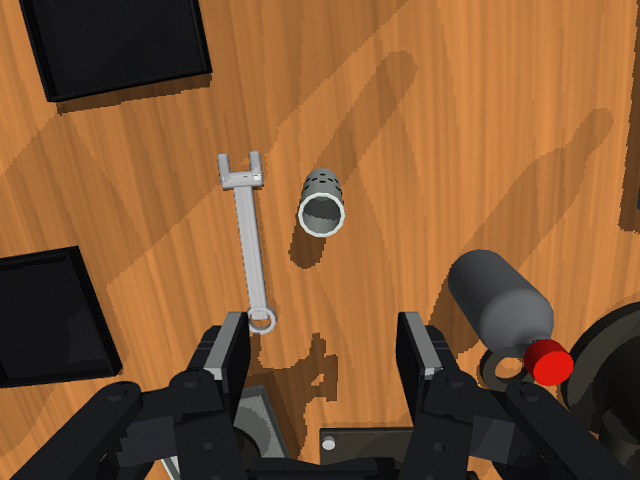

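```bash
python3 -c "
from h import *
d=snap('wrist')
im=d['img'][160:260,270:370,::-1];cv2.imwrite('pics/w32c.png',cv2.resize(im,None,fx=6,fy=6,interpolation=cv2.INTER_CUBIC))
c=circ(d,.1,298,345,192,238,321.5,215)
go(c[0],c[1],.08)"
```

```text
hor [0.5981 0.3568 0.1   ] 0.0315 ver [0.5981 0.3565 0.1   ] 0.0319
{'clock': 33.7, 'tcp_pos': [0.5976, 0.3482, 0.2304], 'orientation': [179.9743, 0.0368, 83.9153], 'force': [0.6559, -0.0723, -0.469], 'grip_width': 0.0559}
travel [0.0086, -0.0005, 0.1504] spin 0.0 dist 0.151
```

View pics/w32c.png

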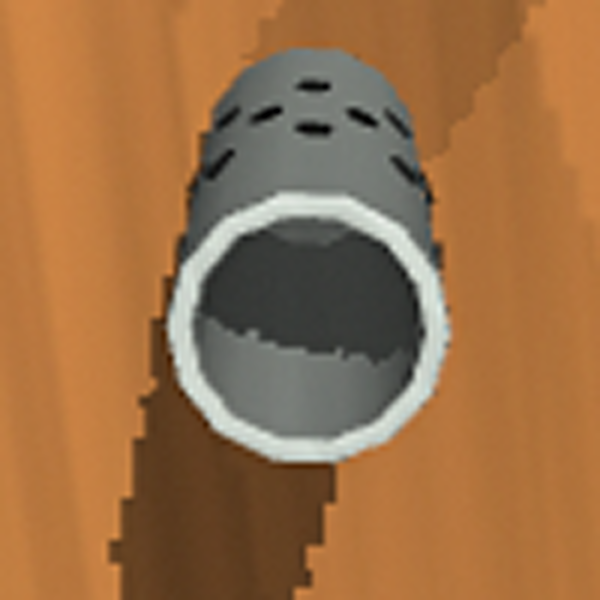

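Call:
servo_tool --commands '[{"travel": [0.009, -0.0005, 0.04], "spin": 0, "hand": -0.3}, {"travel": [0.009, -0.0005, 0.085], "spin": 0, "hand": -0.3}, {"travel": [0.009, -0.0005, 0.125], "spin": 0, "hand": -0.2}, {"travel": [0.009, -0.0005, 0.148], "spin": 0, "hand": -0.2}, {"travel": [0.009, -0.0005, 0.15], "spin": 0, "hand": -0.2}]'

```text
clock: 34.33
tcp_pos: [0.5971, 0.3581, 0.0794]
orientation: [-179.9, 0.1, 84.0]
force: [0.4, 0.6, 0.2]
grip_width: 0.0516
```

Call:
servo_tool --commands '[{"travel": [0, 0, 0], "spin": 0, "hand": 0.1}, {"travel": [0, 0, 0], "spin": 0, "hand": 0.4}, {"travel": [0, 0, 0], "spin": 0, "hand": 0.45}, {"travel": [0, 0, 0], "spin": 0, "hand": 0.45}]'

```text
clock: 34.83
tcp_pos: [0.598, 0.3596, 0.0822]
orientation: [179.9, -0.1, 84.0]
force: [-0.8, 0.3, 7.8]
grip_width: 0.0301
```

```bash
python3 -c "
from h import *
d=snap('wrist','w33.png');st()"
```

```text
{'clock': 34.875, 'tcp_pos': [0.598, 0.3596, 0.0822], 'orientation': [179.8809, -0.0821, 84.0318], 'force': [-1.9839, -0.5573, 6.7899], 'grip_width': 0.03}
```

View pics/w33.png

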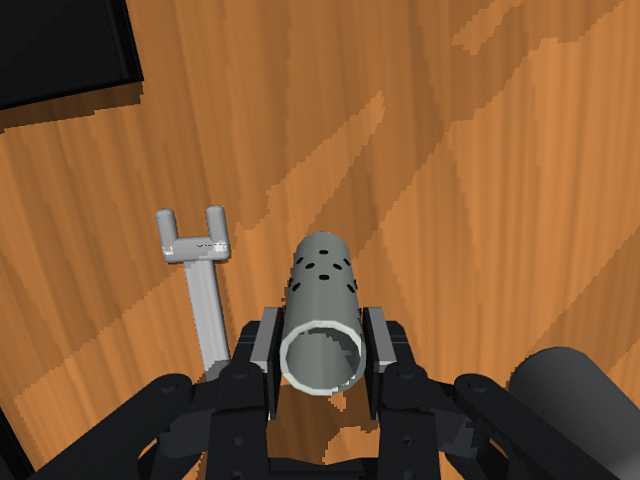

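```bash
python3 -c "
from h import *
d=snap('wrist')
c=circ(d,.1,280,365,321,396,322.5,358)
s=st();print(c-s['tcp_pos'])"
```

```text
hor [0.598 0.358 0.1  ] 0.0295 ver [0.5979 0.3572 0.1   ] 0.0309
{'clock': 34.925, 'tcp_pos': [0.598, 0.3596, 0.0822], 'orientation': [179.8799, -0.0837, 84.0324], 'force': [-0.5476, 0.1349, 7.6905], 'grip_width': 0.0299}
[-5.29850181e-06 -1.99338871e-03  1.77657777e-02]
```

Call:
servo_tool --commands '[{"travel": [0, 0, -0.03], "spin": 0, "hand": 0.45}, {"travel": [0, 0, -0.08], "spin": 0, "hand": 0.45}, {"travel": [0, 0, -0.125], "spin": 0, "hand": 0.45}, {"travel": [-0.04, 0.007, -0.145], "spin": 0, "hand": 0.45}, {"travel": [-0.09, 0.016, -0.145], "spin": 0, "hand": 0.45}]'

```text
clock: 35.55
tcp_pos: [0.6041, 0.2685, 0.2282]
orientation: [179.8, -0.1, 84.2]
force: [0.9, -1.1, -2.4]
grip_width: 0.0299
```

```bash
python3 -c "
from h import *
go(.6225,.004,.2,84)"
```

```text
{'clock': 35.55, 'tcp_pos': [0.6041, 0.2685, 0.2282], 'orientation': [179.7991, -0.1297, 84.1669], 'force': [0.9405, -1.1062, -2.4426], 'grip_width': 0.0299}
travel [-0.2613, 0.0451, 0.0278] spin 0.003 dist 0.267
```

Call:
servo_tool --commands '[{"travel": [-0.05, 0.009, 0], "spin": 0, "hand": 0.45}, {"travel": [-0.105, 0.018, 0], "spin": 0, "hand": 0.45}, {"travel": [-0.16, 0.028, 0], "spin": 0, "hand": 0.45}, {"travel": [-0.21, 0.036, 0], "spin": 0, "hand": 0.45}, {"travel": [-0.255, 0.044, 0.01], "spin": 0, "hand": 0.45}]'

```text
clock: 36.17
tcp_pos: [0.6215, 0.0076, 0.2168]
orientation: [179.9, 0.0, 84.0]
force: [0.8, 0.4, -1.9]
grip_width: 0.0299
```

Call:
servo_tool --commands '[{"travel": [-0.01, 0.001, 0.01], "spin": 0, "hand": 0.45}, {"travel": [-0.01, 0.001, 0.018], "spin": 0, "hand": 0.45}, {"travel": [-0.01, 0.001, 0.018], "spin": 0, "hand": 0.45}, {"travel": [-0.01, 0.001, 0.018], "spin": 0, "hand": 0.45}]'

```text
clock: 36.67
tcp_pos: [0.6211, 0.0012, 0.1978]
orientation: [180.0, -0.0, 84.2]
force: [0.3, -1.0, -1.9]
grip_width: 0.0298
```

```bash
python3 -c "
from h import *
d=snap('wrist','w34.png');st()
a=cv2.imread('pics/w34.png')[180:400,250:400];cv2.imwrite('pics/w34c.png',cv2.resize(a,None,fx=2.7,fy=2.7))
a=cv2.imread('pics/w34.png')[190:300,260:390];cv2.imwrite('pics/w34d.png',cv2.resize(a,None,fx=6,fy=5))"
```

```text
{'clock': 36.725, 'tcp_pos': [0.6212, 0.0009, 0.1978], 'orientation': [179.9668, -0.0247, 84.1376], 'force': [-0.2507, -0.637, -1.1721], 'grip_width': 0.0299}
```

View pics/w34.png

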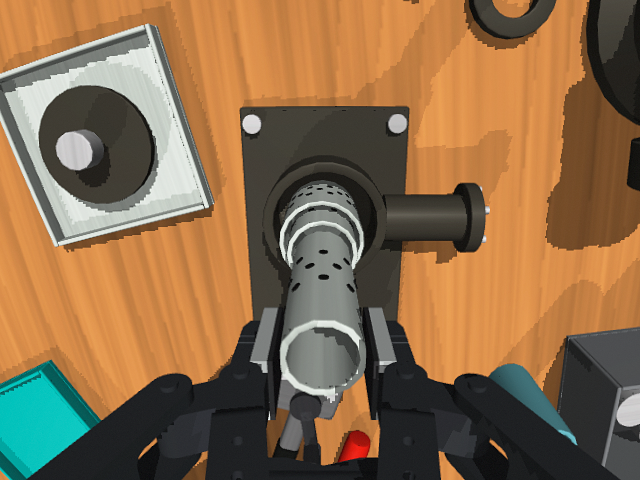

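View pics/w34d.png

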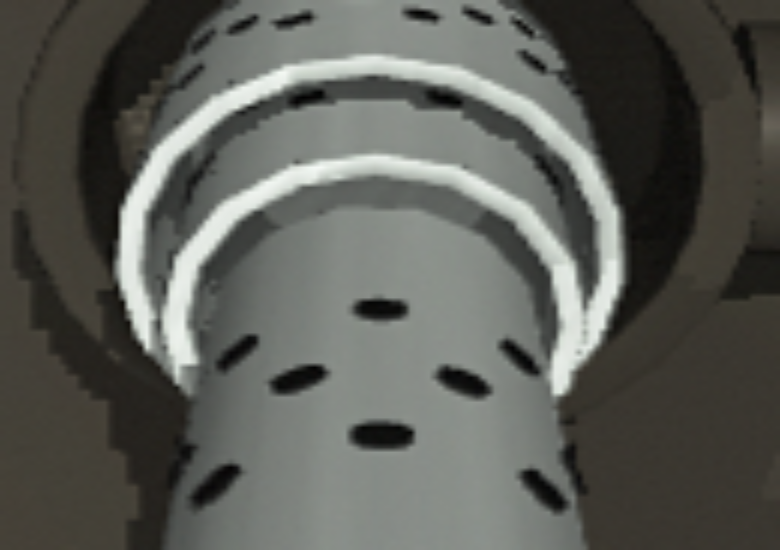

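```bash
python3 -c "
from h import *
d=snap('wrist')
f=lambda p:[(260+x/6,190+y/5) for x,y in p]
q=fitc(d,f([(163,315),(170,270),(200,220),(270,172),(375,155),(480,172),(545,220),(580,285),(582,330)]),.099,.022)
q2=fitc(d,f([(118,245),(150,165),(200,110),(280,68),(370,53),(460,68),(545,110),(600,170),(625,255)]),.08,.028)
s=st()
c=circ(d,s['tcp_pos'][2]+.0178,280,365,321,396,322.5,358)
print(c[:2]-s['tcp_pos'][:2],q-c[:2])
"
```

```text
fixed [ 0.6204 -0.0069] free [ 0.6205 -0.0062  0.0215]
fixed [ 0.6204 -0.0057] free [ 0.6205 -0.005   0.0274]
{'clock': 36.775, 'tcp_pos': [0.6212, 0.0006, 0.1978], 'orientation': [179.9657, -0.0192, 84.1175], 'force': [-1.0019, 0.2182, -1.3718], 'grip_width': 0.03}
hor [ 6.213e-01 -6.000e-04  2.156e-01] 0.0295 ver [ 0.6212 -0.0014  0.2156] 0.0309
[ 3.36700772e-05 -1.65741895e-03] [-0.00083963 -0.00589394]
```

```bash
python3 -c "
from h import *
d=snap('wrist','w35.png');st()
print(onz(d,[(251.5,124),(397.5,124)],.012))
a=snap('scene','sc35.png')['img'][190:290,240:340,::-1];b=snap('side','s35.png')['img'][190:290,297:397,::-1]
cv2.imwrite('pics/c35.png',np.hstack([cv2.resize(a,None,fx=4,fy=4),cv2.resize(b,None,fx=4,fy=4)]))
a=cv2.imread('pics/w35.png')[180:300,260:390];cv2.imwrite('pics/w35d.png',cv2.resize(a,None,fx=6,fy=5))
"
```

```text
{'clock': 36.825, 'tcp_pos': [0.6212, 0.0004, 0.1977], 'orientation': [179.9681, -0.0106, 84.0987], 'force': [0.3784, -0.6664, -2.5621], 'grip_width': 0.0299}
[[0.57476781 0.07071783 0.012     ]
 [0.68460794 0.0593293  0.012     ]]
```

View pics/w35d.png

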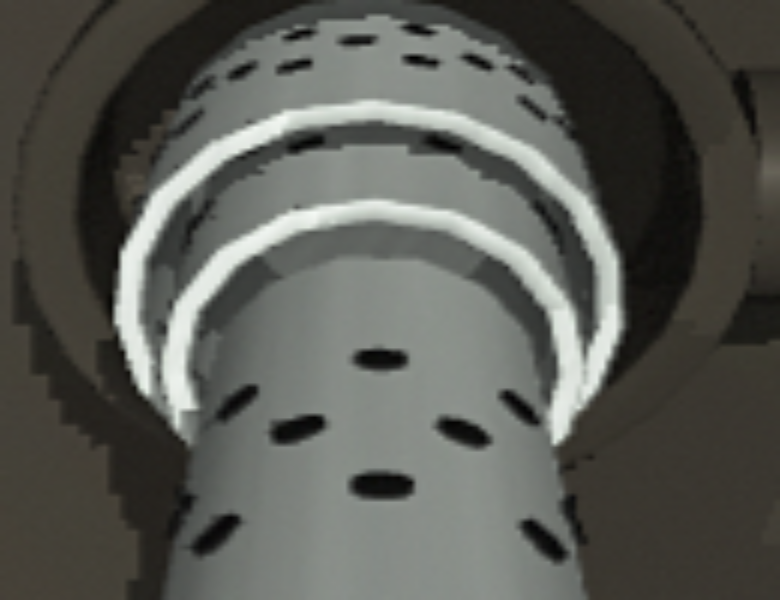

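View pics/c35.png

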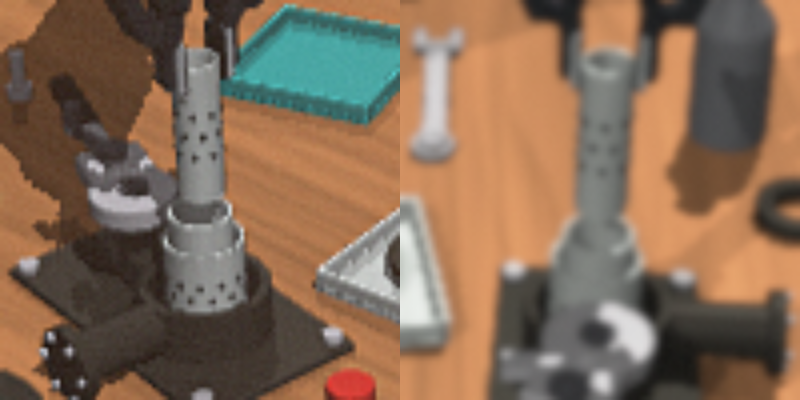

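```bash
python3 -c "
from h import *
d=snap('wrist');s=st()
f=lambda p:[(260+x/6,180+y/5) for x,y in p]
b=fitc(d,f([(215,325),(240,298),(272,275),(330,259),(380,256),(440,258),(478,277),(520,305),(540,335)]),s['tcp_pos'][2]-.0822,.016)
q=fitc(d,f([(161,365),(170,315),(200,267),(285,212),(375,200),(465,212),(545,265),(582,330),(584,380)]),.099,.022)
q2=fitc(d,f([(116,295),(150,210),(200,155),(280,112),(370,98),(460,115),(545,155),(600,220),(625,305)]),.08,.028)
print(q-b)
"
```

```text
{'clock': 36.975, 'tcp_pos': [0.6211, -0.0002, 0.1975], 'orientation': [179.986, -0.0025, 84.0574], 'force': [-0.7751, -0.3193, -1.5285], 'grip_width': 0.0298}
fixed [ 0.6212 -0.0025] free [ 0.6209 -0.0045  0.0176]
fixed [ 0.6204 -0.0073] free [ 0.6205 -0.0068  0.0216]
fixed [ 0.6203 -0.0061] free [ 0.6203 -0.0054  0.0274]
[-0.00076141 -0.00475897]
```

Call:
servo_tool --commands '[{"travel": [-0.002, 0, 0.003], "spin": 0, "hand": 0.45}, {"travel": [-0.0045, -0.0003, 0.006], "spin": 0, "hand": 0.45}, {"travel": [-0.0045, -0.0003, 0.009], "spin": 0, "hand": 0.45}, {"travel": [-0.0045, -0.0003, 0.009], "spin": 0, "hand": 0.45}, {"travel": [-0.0045, -0.0003, 0.009], "spin": 0, "hand": 0.45}]'

```text
clock: 37.6
tcp_pos: [0.6203, -0.0048, 0.1883]
orientation: [-180.0, -0.0, 84.0]
force: [0.3, 0.7, -2.1]
grip_width: 0.0297
```

```bash
python3 -c "
from h import *
d=snap('wrist','w36.png');st()
a=cv2.imread('pics/w36.png')[180:300,260:390];cv2.imwrite('pics/w36d.png',cv2.resize(a,None,fx=6,fy=5))
"
```

```text
{'clock': 37.65, 'tcp_pos': [0.6203, -0.0048, 0.1884], 'orientation': [179.9949, -0.0072, 84.045], 'force': [0.9113, 0.5745, -3.4328], 'grip_width': 0.0298}
```

View pics/w36d.png

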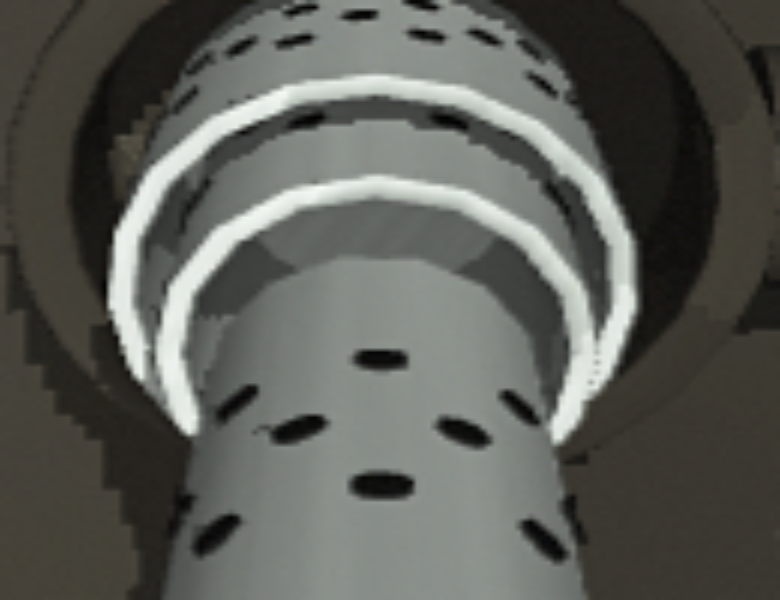

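```bash
python3 -c "
from h import *
d=snap('wrist');s=st()
f=lambda p:[(260+x/6,180+y/5) for x,y in p]
b=fitc(d,f([(222,325),(240,302),(270,280),(335,258),(425,258),(490,287),(525,320)]),s['tcp_pos'][2]-.0822,.016)
q=fitc(d,f([(156,340),(165,290),(210,230),(285,190),(375,174),(465,190),(540,230),(590,290),(598,350)]),.099,.022)
print(q-b)
c=circ(d,s['tcp_pos'][2]+.0178,280,365,321,396,322.5,358);print(q-c[:2])
"
```

```text
{'clock': 37.7, 'tcp_pos': [0.6203, -0.0048, 0.1884], 'orientation': [179.9921, -0.0071, 84.0452], 'force': [0.222, 0.0141, -1.5252], 'grip_width': 0.0302}
fixed [ 0.6202 -0.0075] free [ 0.6201 -0.0082  0.0165]
fixed [ 0.6205 -0.0066] free [ 0.6205 -0.0063  0.0217]
[0.00026951 0.00089847]
hor [ 0.6204 -0.0063  0.2062] 0.0295 ver [ 0.6203 -0.0071  0.2062] 0.0309
[1.17109489e-04 8.14279986e-05]
```

Call:
servo_tool --commands '[{"travel": [0.0004, 0, 0.003], "spin": 0, "hand": 0.45}, {"travel": [0.0004, 0, 0.006], "spin": 0, "hand": 0.45}, {"travel": [0.0004, 0, 0.009], "spin": 0, "hand": 0.45}, {"travel": [0.0004, 0, 0.012], "spin": 0, "hand": 0.45}, {"travel": [0.0004, 0, 0.014], "spin": 0, "hand": 0.45}]'

```text
clock: 38.33
tcp_pos: [0.6202, -0.0045, 0.1741]
orientation: [-180.0, -0.0, 84.0]
force: [0.4, 0.4, -3.4]
grip_width: 0.0299
```

Call:
servo_tool --commands '[{"travel": [0, 0, 0.003], "spin": 0, "hand": 0.45}, {"travel": [0, 0, 0.006], "spin": 0, "hand": 0.45}, {"travel": [0, 0, 0.01], "spin": 0, "hand": 0.45}]'

```text
clock: 38.7
tcp_pos: [0.6203, -0.0045, 0.1642]
orientation: [180.0, -0.0, 84.0]
force: [0.3, -0.0, -1.8]
grip_width: 0.0298
```

```bash
python3 -c "
from h import *
d=snap('wrist','w37.png');st()
a=cv2.imread('pics/w37.png')[180:420,240:400];cv2.imwrite('pics/w37d.png',cv2.resize(a,None,fx=2.5,fy=2.5))
"
```

```text
{'clock': 38.75, 'tcp_pos': [0.62, -0.0045, 0.1636], 'orientation': [-179.9673, 0.0012, 84.0397], 'force': [0.0836, -0.2699, -2.5108], 'grip_width': 0.03}
```

View pics/w37d.png

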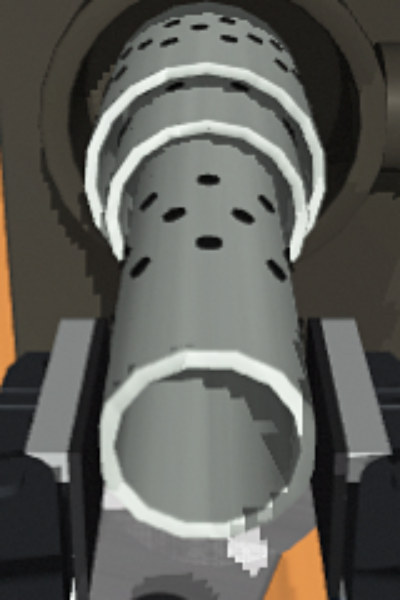

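Call:
servo_tool --commands '[{"travel": [0, 0, 0.01], "spin": 0, "hand": 0.45}, {"travel": [0, 0, 0.022], "spin": 0, "hand": 0.45}, {"travel": [0, 0, 0.035], "spin": 0, "hand": 0.45}, {"travel": [0, 0, 0.047], "spin": 0, "hand": 0.45}, {"travel": [0, 0, 0.055], "spin": 0, "hand": 0.45}]'

```text
clock: 39.38
tcp_pos: [0.62, -0.0045, 0.1083]
orientation: [-180.0, -0.0, 84.0]
force: [-0.2, -0.6, -3.1]
grip_width: 0.0302
```

Call:
servo_tool --commands '[{"travel": [0, 0, 0.003], "spin": 0, "hand": 0.45}, {"travel": [0, 0, 0.006], "spin": 0, "hand": 0.45}, {"travel": [0, 0, 0.008], "spin": 0, "hand": 0.45}, {"travel": [0, 0, 0.009], "spin": 0, "hand": 0.45}]'

```text
clock: 39.88
tcp_pos: [0.6204, -0.0045, 0.1004]
orientation: [180.0, -0.0, 84.0]
force: [-0.4, -0.4, -2.4]
grip_width: 0.0299
```

Call:
servo_tool --commands '[{"travel": [0, 0, 0.001], "spin": 0, "hand": 0.45}, {"travel": [0, 0, 0.002], "spin": 0, "hand": 0.45}]'

```text
clock: 40.12
tcp_pos: [0.621, -0.0043, 0.1001]
orientation: [179.9, 0.0, 84.0]
force: [-7.6, -0.7, 27.7]
grip_width: 0.0297
```

```bash
python3 -c "
from h import *
d=snap('wrist','w38.png');st()"
```

```text
{'clock': 40.175, 'tcp_pos': [0.6211, -0.0043, 0.1001], 'orientation': [179.8891, 0.0078, 84.0288], 'force': [-6.3971, -0.7456, 19.0566], 'grip_width': 0.0299}
```

View pics/w38.png

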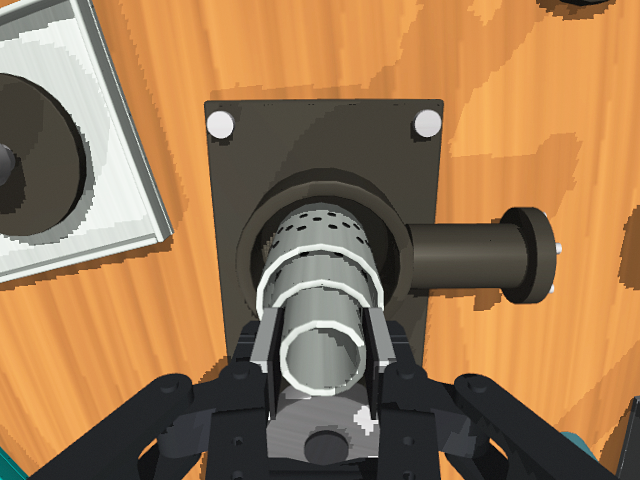

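Call:
servo_tool --commands '[{"travel": [0, 0, 0], "spin": 0, "hand": 0.2}, {"travel": [0, 0, 0], "spin": 0, "hand": -0.1}, {"travel": [0, 0, -0.03], "spin": 0, "hand": -0.1}, {"travel": [0, 0, -0.08], "spin": 0, "hand": -0.1}, {"travel": [0, 0, -0.13], "spin": 0, "hand": -0.1}]'

```text
clock: 40.8
tcp_pos: [0.62, -0.0044, 0.2296]
orientation: [-180.0, -0.0, 84.0]
force: [0.6, -0.2, 0.6]
grip_width: 0.0467
```

Call:
servo_tool --commands '[{"travel": [0.04, -0.06, -0.01], "spin": 0, "hand": -0.1}, {"travel": [0.06, -0.11, -0.01], "spin": 0, "hand": -0.1}, {"travel": [0.06, -0.13, -0.01], "spin": 0, "hand": -0.1}, {"travel": [0.06, -0.13, -0.01], "spin": 0, "hand": -0.1}, {"travel": [0.06, -0.13, -0.01], "spin": 0, "hand": -0.1}]'

```text
clock: 41.42
tcp_pos: [0.498, 0.0683, 0.2385]
orientation: [180.0, -0.0, 84.0]
force: [0.7, 0.2, 1.1]
grip_width: 0.0468
```

```bash
python3 -c "
from h import *
d=snap('wrist','w39.png');st()
a=snap('scene','sc39.png')['img'][190:340,230:380,::-1];b=snap('side','s39.png')['img'][180:330,247:397,::-1]
cv2.imwrite('pics/c39.png',np.hstack([cv2.resize(a,(400,400)),cv2.resize(b,(400,400))]))
"
```

```text
{'clock': 41.475, 'tcp_pos': [0.498, 0.0683, 0.2383], 'orientation': [179.9909, -0.0229, 83.9959], 'force': [-0.5161, -0.0126, -0.3026], 'grip_width': 0.0471}
```

View pics/c39.png

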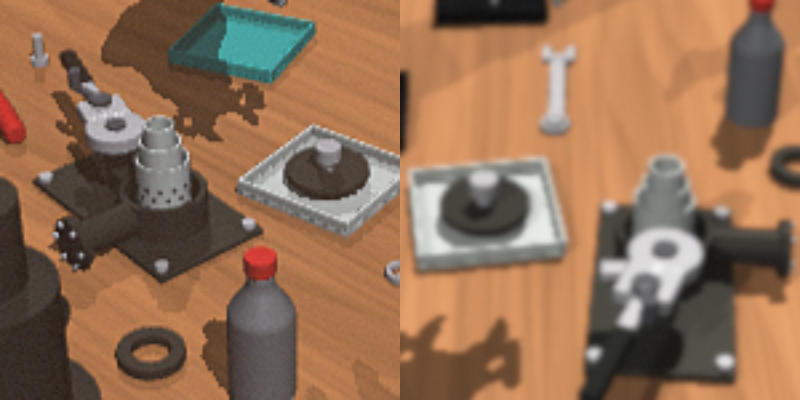

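View pics/w39.png

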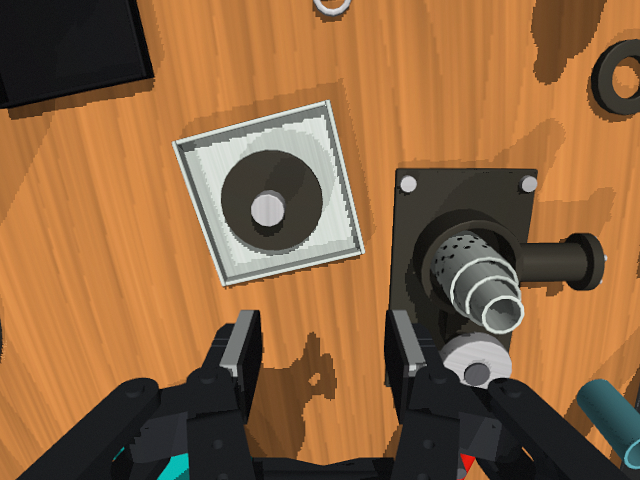

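View pics/s39.png

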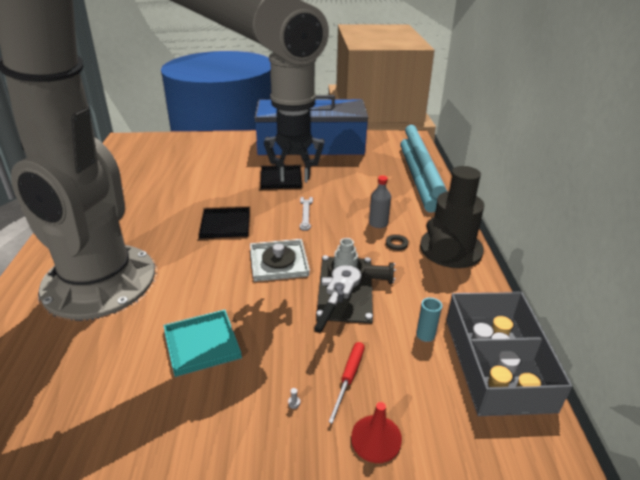

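```bash
python3 - <<'E'
from h import *
a=snap('scene','sc40.png');b=snap('side','s40.png')
print('can4top',tri(a,(290,235.4),b,(347.1,240.8)))
A=a['img'][220:290,255:325,::-1];B=b['img'][225:325,300:400,::-1]
cv2.imwrite('pics/c40.png',np.hstack([cv2.resize(A,(400,400),interpolation=cv2.INTER_CUBIC),cv2.resize(B,(400,400),interpolation=cv2.INTER_CUBIC)]))
for d,n in((a,'scene'),(b,'side')): print(n,proj(d,[[.6205,-.004,z] for z in(.08,.099,.118)]).round(1).tolist(),proj(d,[[.622,-.003,.045]]).round(1).tolist())
E
```

```text
can4top (array([ 0.62067226, -0.00563119,  0.11917906]), np.float64(0.005055817166184984))
scene [[290.4, 248.6], [290.0, 242.6], [289.7, 236.5]] [[290.8, 259.8]]
side [[345.3, 253.1], [345.7, 246.7], [346.1, 240.2]] [[345.3, 264.3]]
```

View pics/c40.png

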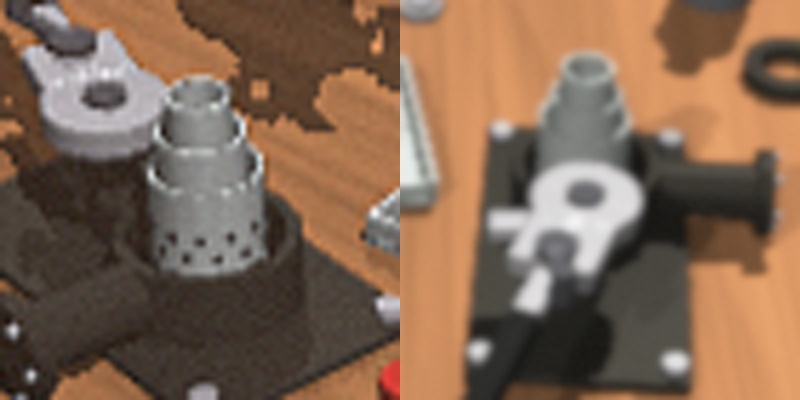

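```bash
python3 - <<'E'
from h import *
b=snap('side');P=onz(b,[(323,280)],.056)[0];v=P[:2]-[.6145,-.084];print('finger',P,np.degrees(np.arctan2(v[1],v[0])),'turn rad',np.radians(np.degrees(np.arctan2(v[1],v[0]))%360-84))
d=snap('wrist');k=onz(d,[(268,210)],.050)[0];c=onz(d,[(175,143),(328,101),(363,253),(224,286)],.018).mean(0);print('lid-tray',k[:2]-c[:2])
st(); manip.sign_off()
E
```

```text
finger [ 0.56427123 -0.07511464  0.056     ] 169.96828724096332 turn rad 1.5004296646550417
lid-tray [ 0.00021133 -0.00077026]
{'clock': 41.775, 'tcp_pos': [0.4974, 0.0687, 0.2381], 'orientation': [-179.9725, -0.0213, 84.0276], 'force': [0.5568, 0.6585, 0.252], 'grip_width': 0.0469}
the job is handed in; nothing more can be done
```

The job is done and handed in at about 42 s of robot time; sign-off gave no verdict.

**What I did**
- I flipped the lever to loosen first, then made three anticlockwise handle swings to turn the finger clear.
- I laid the lid in the aluminium tray, knob up.
- can1 was absent. I nested can2, can3 and can4 in the chamber in that order, and none of them turned out to have been knocked aside. Each bottomed out within 1 mm of the height I predicted for fully home.

**Last checks**
- **Clamp and lever:** the finger had turned about 1.5 rad and is clear of the lid. The lever measured about 0.35–0.38 rad just after the flip. In the last picture I only saw by eye that it is still at loosen.
- **Lid:** it lies flat in the tray, within about 1 mm of the centre.
- **Cans:** all three are upright, one inside the next. The top of can4 is at 0.119 m against 0.118 m expected.
- **Bystanders and robot:** I moved none on purpose, and they looked unmoved in the last views I had of them. The gripper is about 0.24 m above the bench, touching nothing.

**What disagreed**
- The wrist-camera position of can2 differed by 2–7 mm between views, from calibration error or a small shift when I let go. I lined up can4 on can3 within one picture instead.
- The two rays for the can4 top missed each other by 5 mm, so its height is less certain than 1 mm.
- A rib sticks into the bore on the ratchet side, so I set can2 about 5 mm away from it.

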